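# Reset the lid press for small tins and close the cocoa tins

### The job

The lid press is still set for large tins: draw its detent pin, move the slide until the narrow nest is under the pad, and push the pin fully home in the other hole before you work the lever. Then close every small cocoa tin that stands on the black mat: stand it in the narrow nest, press its lid fully home by swinging the lever down to its stop and letting it come up again, and put the closed tin upright on the empty wooden board. Press the lids with the press only, never by hand, leave the chocolate bar in front of the press where it lies, and finish with the lever up and the pin home.

Things in the scene. Friction and masses are not known exactly. Their poses are not given: they have to be found in the camera images.
- glass_edge (a point): Point on the top edge (0.30 m up) of the fixed clear glass screen between robot and worktop, straight ahead of the robot. The screen runs along y from -0.26 m to the left past everything; its foot is 83 mm nearer the robot than this edge, so it leans towards the work. Reach over it.
- chest_edge (a point): Middle of the top edge, nearest the robot, of the fixed wooden chest behind the press: its back face is upright at x = 0.675 m, from y = -0.18 to 0.08 m, 0.15 m high; keep the gripper's body off it when reaching for a tin at the back.
- press: Bench press for tin lids, fixed: grey base plate 150 mm wide x 188 mm deep, top at 14 mm, aluminium slide on it, grey two-cheek column behind (65 to 109 mm behind the origin, 50 mm wide, 120 mm high). Origin on the worktop straight below where the pad comes down; x points back to the column, y left, turned up to 0.12 rad.
- press_centre (a point): Point under the pad, on the slide's top (26.5 mm above the worktop): centre of the foot of a tin that is to be pressed.
- nest_slide (a joint): Travel (m) of the aluminium slide (145 mm along y, 78 mm deep, top 26.5 mm up) towards the press's -y. It carries two nests, shallow rings 5 mm high. 0: wide nest under the pad (start, pinned); 0.070: narrow nest under the pad (wanted, +-0.003). Unpinned it runs from -0.006 to 0.076 with 2.5 N of drag and stays where it is left.
- narrow_nest (a point): Centre of the narrow nest's floor (56 mm inside), on the slide's top, 70 mm to the left of the wide nest (70 mm inside); moves with the slide.
- bore (a point): Centre of the top (34 mm above the worktop) of the square boss, 36 x 40 mm, at the front of the slide, midway between the nests; the pin's 12 mm bore goes down through it. Two spring balls in the boss snap into the pin's groove when the pin is home: about 9 N to pull it out, less to push it in.
- hole_large (a point): Mouth (on the base plate, 14 mm above the worktop) of the 12 mm hole that the pin is in at the start, 58 mm in front of the press's origin and 35 mm to its left.
- hole_small (a point): Mouth of the other 12 mm hole in the base plate, 58 mm in front of the origin and 35 mm to its right, 70 mm from the first; here the pin must end. Both holes are open below, 12 mm deep.
- pin: Loose steel detent pin, upright in the boss. Origin at its shoulder; knurled head above (18 mm across, 3 to 25 mm up), 10 mm shank 30 mm long below, bullet-nosed. Home: shoulder on the boss, origin 20 mm above the hole's mouth, 10 mm of shank in the base. Drawn up 12 to 16 mm it is free of the base yet still in the slide's bore, so it can carry the slide along; it also comes right out.
- lever (a joint): Swing of the press lever, rad: 0 at rest (leaning 10 degrees back from upright), 1.745 at its stop (level, knob towards the robot); with a tin under the pad the seated lid stops it 0.02 short of that. Spring return: about 4 N at the knob near the stop, and 10 N more to seat a lid. It must not be swung past 0.9 until the pin is home in hole_small.
- lever_knob (a point): Centre of the black ball knob, 28 mm across, at the end of the lever, 155 mm from the hinge; it can be gripped from above across the press's y and stays free to turn between the fingers. At rest about 263 mm above the worktop, at the stop 110 mm.
- lever_hinge (a point): Middle of the lever's hinge, whose axis lies along the press's y: 85 mm behind the press's origin, 110 mm above the worktop. The rubber pad (20 mm across) sits on the lever 85 mm from the hinge.
- supply_mat: Thin black rubber mat, 205 x 120 x 3 mm, fixed, long side along its x, on which the open tins stand at the start; origin at the centre of its underside. It lies to the left or to the right of the press, the board on the other side; its edge may be only 20 mm from the slide.
- board: Dark wooden board, 225 x 120 x 5 mm, fixed, long side along its x; origin at the centre of its underside. Closed tins go here, upright, each tin's centre at least 12 mm in from the edge.
- tin_0: Small cocoa tin, may be absent: metal cylinder with a paper band, 50 mm across, 56 mm high without its lid, 0.12 kg (varies); origin at the centre of its underside, z up. Grip it round the body.
- lid_0: Plug lid of tin_0, 41 mm across, guided in the tin's mouth; origin at the centre of its top. It stands 9 mm proud of the rim at the start (65 mm above the tin's origin) and 2 mm proud when fully home (58 mm); it takes 18 N to push in and stays where it is.
- tin_1: Small cocoa tin, may be absent: metal cylinder with a paper band, 50 mm across, 56 mm high without its lid, 0.12 kg (varies); origin at the centre of its underside, z up. Grip it round the body.
- lid_1: Plug lid of tin_1, 41 mm across, guided in the tin's mouth; origin at the centre of its top. It stands 9 mm proud of the rim at the start (65 mm above the tin's origin) and 2 mm proud when fully home (58 mm); it takes 18 N to push in and stays where it is.
- tin_2: Small cocoa tin, may be absent: metal cylinder with a paper band, 50 mm across, 56 mm high without its lid, 0.12 kg (varies); origin at the centre of its underside, z up. Grip it round the body.
- lid_2: Plug lid of tin_2, 41 mm across, guided in the tin's mouth; origin at the centre of its top. It stands 9 mm proud of the rim at the start (65 mm above the tin's origin) and 2 mm proud when fully home (58 mm); it takes 18 N to push in and stays where it is.
- bar_front: Wrapped chocolate bar, 36 x 95 x 9 mm, lying on the worktop, not part of the job; leave it alone. In front of the press.
Things that resemble listed ones, but are neither listed nor needed, are in the scene too. What is shaped like the tin_0 but purple is not meant.

How it is judged:
By the outcome, as a careful person would: the job done as asked, in the order asked, and still so for the second after the job is handed in, with the robot touching nothing.
Of tin_0, tin_1, tin_2 only 2 to 3 are there at a start; the rules pass over those that are not, and their reading is None.
At some moment in a run one of tin_0, tin_1, tin_2 may be knocked a few centimetres aside while the robot is not near it.
It also fails if it takes over 210 s, if anything falls off the work surface, if the arm or the gripper's body presses on something with over 40 N, if the wrist force passes 120 N, or if a joint passes its speed limit or range.

### The arm

A 6-joint arm with a two-finger parallel gripper is mounted at the origin on a cart in front of the work surface, level with it; the furniture and walls round the work are solid. World frame = base frame: x ahead of the robot, y to its left, z up, the work surface at z = 0. Lengths are in m, angles in rad, forces in N, time in s.
With the tool pointing down it reaches from about 0.35 to 0.775 m from the base axis. Payload 5.5 kg.
Tool frame: the origin (TCP) lies at the very end of the fingers, on their centre line; the grasp point (between the pads) lies env.hold_point_z behind it (env.hold_point_z is the distance from the TCP to the grasp point, in m); z points along the fingers, y is the line along which they close (so a half turn about z gives the same grasp; the last joint's range is limited). The gripper opens to 85 mm and grips with 20 to 120 N. Pads are 22 mm wide; open, the fingers measure 114 mm over their backs; the gripper's body (76 mm by 85 mm) begins 54 mm behind the grasp point. The pads swing forward as they close: fully open they stand 13 mm farther back than shut.
Start: joints at [0.977, 0.313, 0.046, 1.304, 0, 1.431], TCP at [0.252, 0.517, 0.231] pointing down, gripper open.
Joint ranges: [-2.76, 2.76], [-0.86, 1.69], [-1.03, 1.26], [-2.2, 2.34], [-1.47, 1.5], [-3.14, 3.14]. Speed limits (rad/s): [2.57, 2.57, 3.14, 3.14, 3.14, 3.14].

### API

Orientations are given as a unit quaternion [w, x, y, z].
In Python, from workcell import env gives the robot as it stands.
- The arm moves only by the tool carry_out, never from a script. Its argument "steps" is a list of rows, each a list of 3 entries, a list of its own where there are three numbers: the turn, a rotation vector about the tool's x, y, z in degrees, then the shift along the tool's x, y, z in cm, then the closure in counts, from 0 (fully open) to 255 (shut). A call has exactly 8 rows; each row is the pose to reach, as a shift and turn from the pose commanded when the call began, along the tool's axes at that moment; what a row does not reach only later rows make up. A row lasts 1/8 s, in which the tool goes at most 62.5 mm and 10.7 degrees, less where a joint would pass 70% of its speed; a pose out of reach is approached as far as the arm can. A call with a gripper value outside its range is refused whole. The fingers move at their own pace and stop on an object; "force" is the grip in N (left out, the last holds). Time passes only in rows, so rows that repeat a pose let the fingers close, or fill a call up. It gives the time, the measured TCP pose, the force, the opening and the grip force at its end, in the units of the state.
- env.get_state(): the state, without advancing time (a new reading comes with each control period).
- env.read_camera(name): name is "side" or "top"; returns (picture, depth): 384x512x3 uint8, red, green, blue; 384x512 float32, m along the optical axis (not along the pixel's ray), 0 where there is no reading.
- env.get_calibration(name): a dict with "fx", "fy", "cx", "cy" (pixels), "origin" and "orientation" of the camera in the world. Camera axes: x right, y up, looking along -z (the intrinsics and any distortion apply to the point x, -y, -z); pixel columns grow to the right and rows downward; lengths in m; the calibration is good to about 2 mm. A picture is of the moment at which its call begins. get_calibration takes no time and is no camera call.
- env.hand_in(): hands the job in; it is judged then, once.
The state is a dict: "clock": time; "joint_pos": joint angles; "qvel": joint speeds; "tau": joint torques, N m; "tcp_pos": TCP position; "orientation": TCP orientation; "wrist_force": force on the tool from outside, world axes, zero at the start; "ft_torque": the same for the moment, N m; "finger_gap": finger opening in m; "grip_force": force on a finger pad.
Only numpy, scipy, OpenCV 4.12 (cv2) and the standard library are available. Lean on these libraries where they do the work, as an engineer would, in place of code of your own. Each camera call takes 0.05 s, during which the arm holds its last target. There are 200 camera calls.

## Working session

There is one attempt and no reset: what is moved stays moved. The work goes in short steps, Python scripts to look and compute and a tool call to move; the robot and the scene stay as the last step left them, time stands still between calls to the robot, and variables do not carry over. Pictures are saved under pics/ and viewed, at most 14 in all, crops included, and the job is handed in when it is done.

Besides the shell and the picture viewer there is one more tool, called after ">>>" in YAML: its name, and indented under it one key for each argument. carry_out: Moves the arm, as the interface text tells. Its arguments: {"type":"object","properties":{"steps":{"type":"array","items":{"type":"array"}},"force":{"type":"number"}},"required":["steps"]}

```bash
mkdir -p pics; ls
python3 - <<'E'
from workcell import env
import cv2,numpy as np
print(env.get_state(), env.hold_point_z)
for n in("top","side"):
    im,d=env.read_camera(n); np.savez(f"pics/{n}0.npz",im=im,d=d); cv2.imwrite(f"pics/{n}0.png",im[:,:,::-1]); print(n,env.get_calibration(n), (d>0).mean())
E
```

```text
pics
{'clock': 0.0, 'joint_pos': array([ 9.77431175e-01,  3.14007905e-01,  4.49742309e-02,  1.30359886e+00,
       -1.69885337e-05,  1.43123062e+00]), 'qvel': array([ 1.40281793e-03,  8.14615509e-05,  1.79046694e-04, -1.65863486e-03,
       -1.26716922e-03,  3.97047295e-04]), 'tau': array([ 2.61300222e-03, -4.80618489e+01,  2.98539913e+01,  1.92593696e-02,
       -1.56851875e-04, -2.09593486e-05]), 'tcp_pos': array([0.25177612, 0.51637527, 0.23040266]), 'orientation': array([-3.21041774e-04,  2.24957696e-01,  9.74368099e-01, -8.60182657e-04]), 'wrist_force': array([ 0.79566889, -0.38728478,  0.07318842]), 'ft_torque': array([ 0.00507906,  0.01161707, -0.07012487]), 'grip_force': 0.0, 'finger_gap': 0.08526142252259329} 0.0187
top {'fx': 494.6235244969822, 'fy': 494.6235244969822, 'cx': 253.88809774333592, 'cy': 186.67191725407804, 'origin': array([0.44831104, 0.12728614, 1.91981031]), 'orientation': array([ 0.71504501,  0.0123984 , -0.02441238, -0.69854202])} 0.9962514241536459
side {'fx': 435.30450745181895, 'fy': 435.30450745181895, 'cx': 256.5381937891895, 'cy': 188.21449585172968, 'origin': array([ 0.40171204, -0.78037428,  0.93172633]), 'orientation': array([ 0.90073132,  0.42735302, -0.02485576, -0.07372019])} 0.909820556640625
```

View pics/top0.png

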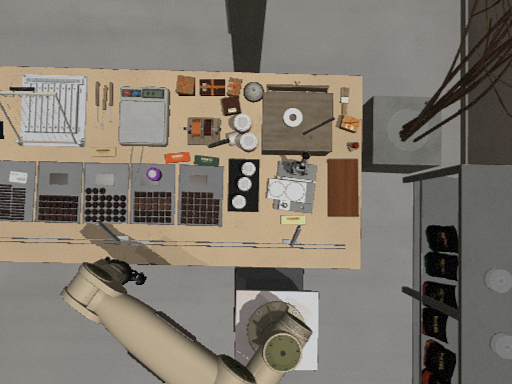

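View pics/side0.png

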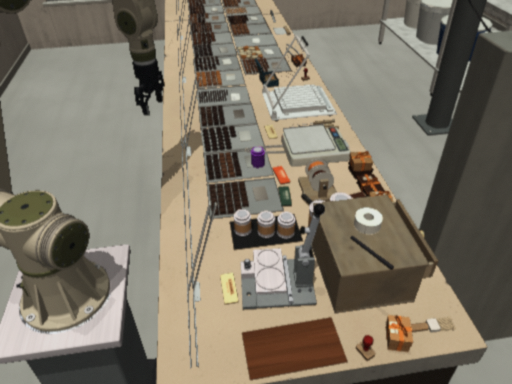

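```bash
cat > h.py <<'E'
import numpy as np,cv2
from scipy.spatial.transform import Rotation as R
from workcell import env
def cal(n):
    c=env.get_calibration(n); q=c['orientation']; return c,R.from_quat([q[1],q[2],q[3],q[0]]).as_matrix()
def ray(n,u,v):
    c,M=cal(n); return c['origin'],M@np.array([(u-c['cx'])/c['fx'],-(v-c['cy'])/c['fy'],-1])
def plane(n,u,v,z):
    o,d=ray(n,u,v); return o+d*(z-o[2])/d[2]
def pix(n,p):
    c,M=cal(n); q=M.T@(np.array(p)-c['origin']); return c['cx']+c['fx']*q[0]/-q[2],c['cy']-c['fy']*q[1]/-q[2]
def cloud(n,d):
    c,M=cal(n); v,u=np.mgrid[:384,:512]; P=np.stack([(u-c['cx'])/c['fx']*d,-(v-c['cy'])/c['fy']*d,-d],-1); return P@M.T+c['origin']
def two(u1,v1,u2,v2):
    o1,d1=ray('top',u1,v1);o2,d2=ray('side',u2,v2)
    t=np.linalg.lstsq(np.stack([d1,-d2],1),o2-o1,rcond=None)[0]; a,b=o1+d1*t[0],o2+d2*t[1]; return (a+b)/2,np.linalg.norm(a-b)
E
python3 - <<'E'
from h import *
T=np.load('pics/top0.npz');S=np.load('pics/side0.npz')
cv2.imwrite('pics/topc.png',cv2.resize(T['im'][150:232,225:365,::-1],None,fx=5.5,fy=5.5,interpolation=cv2.INTER_CUBIC))
cv2.imwrite('pics/sidec.png',cv2.resize(S['im'][190:340,210:370,::-1],None,fx=4,fy=4,interpolation=cv2.INTER_CUBIC)[:600])
np.set_printoptions(precision=4,suppress=True)
P=cloud('top',T['d'])
for u,v in [(248,169),(245,184),(239,202),(278,188),(300,188),(343,187),(243,193),(292,195),(292,220),(290,100)]: print(u,v,P[v,u])
E
```

```text
248 169 [0.6107 0.1206 0.0725]
245 184 [0.5542 0.1305 0.0713]
239 202 [0.4865 0.1513 0.0661]
278 188 [0.5448 0.0032 0.0204]
300 188 [ 0.5461 -0.0802  0.0329]
343 187 [ 0.5553 -0.25    0.0084]
243 193 [ 0.5232  0.1375 -0.0007]
292 195 [ 0.5188 -0.0506  0.027 ]
292 220 [ 0.423  -0.0542  0.0081]
290 100 [ 0.8577 -0.0251  0.152 ]
```

View pics/topc.png

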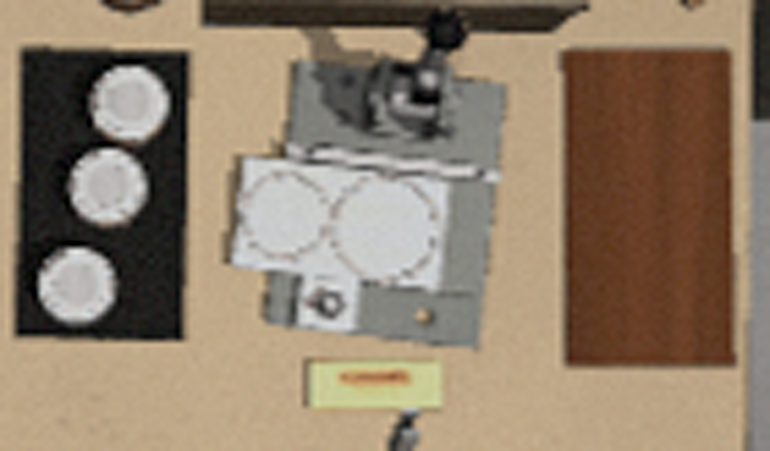

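View pics/sidec.png

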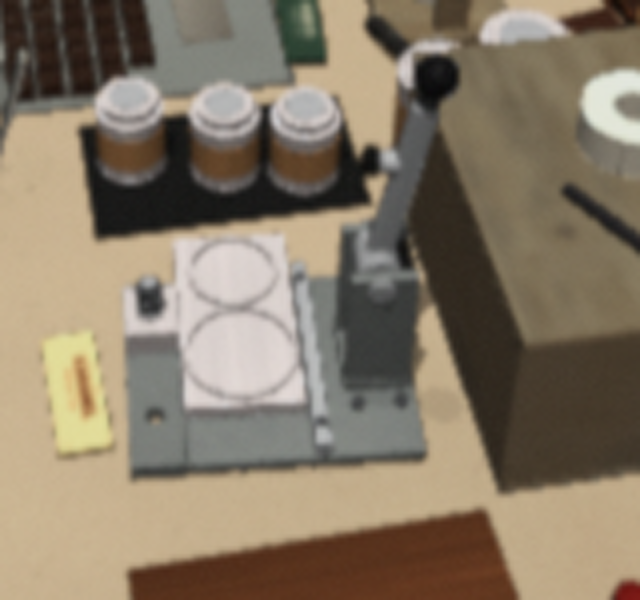

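Run:
```python
from h import *
np.set_printoptions(precision=4,suppress=True)
t=lambda X,Y:(225+(X+.5)/5.5-.5,150+(Y+.5)/5.5-.5)
s=lambda X,Y:(210+(X+.5)/4-.5,190+(Y+.5)/4-.5)
for n,a,b,z in [('hole_small',(424,315),(155,415),.014),('pintop',(327,300),(149,281),.059),('wide',(384,229),(241,353),.0315),('narrow',(283,214),(233,272),.0315),('lidA',(129,101),(305,105),.068),('lidB',(108,186),(223,103),.068),('lidC',(77,284),(129,97),.068),('knob',(445,30),(436,77),.263)]:
    print(n,plane('top',*t(*a),z),plane('side',*s(*b),z),*two(*t(*a),*s(*b)))
for n,a in [('BL',(297,60)),('BR',(505,85)),('FR',(478,347)),('FL',(263,322))]: print(n,plane('top',*t(*a),.014))
for n,a in [('board',x) for x in[(562,50),(728,50),(735,363),(566,366)]]+[('mat',x) for x in[(22,49),(189,50),(183,340),(15,336)]]+[('bar',x) for x in[(308,360),(441,360),(441,408),(306,405)]]: print(n,plane('top',*t(*a),.005))
for v in (240,247): print('glass',v,plane('top',300,v,.3),plane('top',300,v,.0))
T=np.load('pics/top0.npz')['im'].astype(int)
print(T[228:258,270].sum(1),T[228:258,320].sum(1))
```

```text
hole_small [ 0.4744 -0.0901  0.014 ] [ 0.4714 -0.0883  0.014 ] [ 0.4729 -0.0898  0.0158] 0.003099759902895243
pintop [ 0.4825 -0.0183  0.059 ] [ 0.4792 -0.015   0.059 ] [ 0.4807 -0.0179  0.0622] 0.00359612766558696
wide [ 0.5333 -0.0591  0.0315] [ 0.5323 -0.0622  0.0315] [ 0.5331 -0.0594  0.0281] 0.0007060136259951151
narrow [0.5421 0.0114 0.0315] [0.5393 0.0074 0.0315] [0.5412 0.0113 0.027 ] 0.002373495463236443
lidA [0.615  0.1205 0.068 ] [0.613  0.1241 0.068 ] [0.6135 0.1207 0.0712] 0.00256550646194426
lidB [0.5566 0.1334 0.068 ] [0.5548 0.1365 0.068 ] [0.5553 0.1335 0.0708] 0.0021306620873832384
lidC [0.4893 0.1529 0.068 ] [0.4882 0.1548 0.068 ] [0.4886 0.1529 0.0697] 0.001242348848392013
knob [ 0.6459 -0.0715  0.263 ] [ 0.6436 -0.0701  0.263 ] [ 0.6446 -0.0711  0.2639] 0.0024633030588664738
BL [0.6518 0.0027 0.014 ]
BR [ 0.6377 -0.1444  0.014 ]
FR [ 0.4529 -0.1284  0.014 ]
FL [0.4669 0.0228 0.014 ]
board [ 0.6645 -0.1857  0.005 ]
board [ 0.6674 -0.3038  0.005 ]
board [ 0.4458 -0.3114  0.005 ]
board [ 0.441 -0.192  0.005]
mat [0.6557 0.1967 0.005 ]
mat [0.6579 0.0787 0.005 ]
mat [0.4531 0.0783 0.005 ]
mat [0.4532 0.1964 0.005 ]
bar [ 0.441  -0.0099  0.005 ]
bar [ 0.4432 -0.1037  0.005 ]
bar [ 0.4095 -0.1043  0.005 ]
bar [ 0.4094 -0.0092  0.005 ]
glass 240 [ 0.3622 -0.0539  0.3   ] [ 0.3463 -0.0874  0.    ]
glass 247 [ 0.3395 -0.0543  0.3   ] [ 0.3193 -0.0879  0.    ]
[495 496 504 499 495 501 506 494 498 492 498 490 483 498 497 394 481 499
 506 346 474 494 499 496 489 491 487 481 483 475] [494 508 493 501 496 494 496 500 500 502 499 499 492 497 493 501 439 486
 508 503 388 488 502 495 494 495 485 490 499 496]
```

Run:
```python
from h import *
np.set_printoptions(precision=4,suppress=True)
T=np.load('pics/top0.npz')['im'];S=np.load('pics/side0.npz')['im']
g=cv2.cvtColor(T,cv2.COLOR_RGB2GRAY)
def edge(n,p,q,z,im,N=25,w=4):
    # subpixel edge points along segment p-q, fit a line, give the direction in the plane z
    p,q=np.array(p,float),np.array(q,float); d=(q-p)/np.linalg.norm(q-p); nn=np.array([-d[1],d[0]]); pts=[]
    s=np.arange(-w,w+.01,.25)
    for t in np.linspace(.1,.9,N):
        c=p+t*(q-p); xy=c+s[:,None]*nn
        v=cv2.remap(im.astype(np.float32),xy[None,:,0].astype(np.float32),xy[None,:,1].astype(np.float32),cv2.INTER_CUBIC)[0]
        k=np.abs(np.gradient(cv2.GaussianBlur(v[None],(0,0),2)[0])); pts.append(plane(n,*(c+s[k.argmax()]*nn),z)[:2])
    vx,vy,x0,y0=cv2.fitLine(np.array(pts,np.float32),cv2.DIST_HUBER,0,.001,.001).ravel(); return np.degrees(np.arctan2(vy,vx))%180,(x0,y0)
t=lambda X,Y:(225+(X+.5)/5.5-.5,150+(Y+.5)/5.5-.5)
s=lambda X,Y:(210+(X+.5)/4-.5,190+(Y+.5)/4-.5)
gs=cv2.cvtColor(S,cv2.COLOR_RGB2GRAY)
print('front',edge('top',t(263,322),t(478,347),.014,g),'right',edge('top',t(505,85),t(478,347),.014,g))
print('slide L',edge('top',t(242,155),t(231,263),.0265,g),'slide front',edge('top',t(365,283),t(440,290),.0265,g))
print('side: front',edge('side',s(130,350),s(133,470),.014,gs),'right',edge('side',s(135,470),s(425,457),.014,gs))
print('board L',edge('top',t(562,60),t(566,360),.005,g))
for v,u in [(243,270),(247,270),(244,320),(248,320)]: print(plane('top',u,v,.3),plane('top',u,v,0))
print(pix('side',(.352,0,.3)),pix('side',(.269,0,0)),pix('side',(.352,-.26,.3)),pix('top',(.352,-.26,.3)),pix('top',(.269,-.26,0)))
st=env.get_state();print(st['clock'])
```

```text
front (np.float32(81.67466), (np.float32(0.46075585), np.float32(-0.046759043))) right (np.float32(173.73395), (np.float32(0.53207976), np.float32(-0.1366044)))
slide L (np.float32(174.79219), (np.float32(0.545967), np.float32(0.041903988))) slide front (np.float32(82.64937), (np.float32(0.4944316), np.float32(-0.0773851)))
side: front (np.float32(84.15973), (np.float32(0.45420447), np.float32(-0.07939669))) right (np.float32(174.84706), (np.float32(0.5427247), np.float32(-0.14264856)))
board L (np.float32(0.744151), (np.float32(0.5538635), np.float32(-0.18850207)))
[0.3503 0.044  0.3   ] [0.3322 0.0285 0.    ]
[0.3374 0.0437 0.3   ] [0.3168 0.0282 0.    ]
[ 0.3507 -0.1196  0.3   ] [ 0.3326 -0.1653  0.    ]
[ 0.3376 -0.1198  0.3   ] [ 0.3172 -0.1656  0.    ]
(np.float64(187.34284812619381), np.float64(191.4375112453521)) (np.float64(169.6403898625544), np.float64(280.4277710012109)) (np.float64(191.94320694655357), np.float64(281.2251774564161)) (np.float64(362.80159246208655), np.float64(244.52433795495062)) (np.float64(344.14729159838134), np.float64(261.03505462243726))
0.1
```

Run:
```python
from h import *
S=np.load('pics/side0.npz')['im']
cv2.imwrite('pics/glass.png',cv2.resize(S[180:380,150:300,::-1],None,fx=3,fy=3,interpolation=cv2.INTER_CUBIC))
```

```text
(no output)
```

View pics/glass.png

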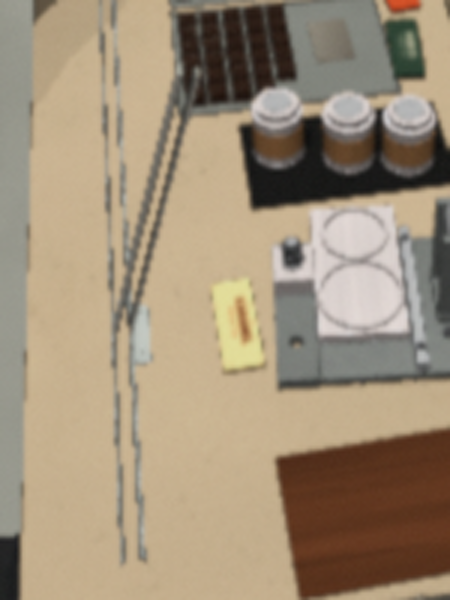

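Run:
```python
from h import *
np.set_printoptions(precision=4,suppress=True)
f=lambda X,Y:(150+(X+.5)/3-.5,180+(Y+.5)/3-.5)
for a in [(123,562),(143,558),(117,320),(130,318),(182,75),(197,70),(143,360),(103,60),(115,60)]:
    print(a,f(*a),plane('side',*f(*a),0),plane('side',*f(*a),.3))
S=np.load('pics/side0.npz')['im']
```

```text
(123, 562) (190.66666666666666, 367.0) [ 0.3157 -0.2565  0.    ] [ 0.3434 -0.4252  0.3   ]
(143, 558) (197.33333333333334, 365.66666666666663) [ 0.3308 -0.2558  0.    ] [ 0.3536 -0.4247  0.3   ]
(117, 320) (188.66666666666666, 286.3333333333333) [ 0.3191 -0.0285  0.    ] [ 0.3457 -0.2706  0.3   ]
(130, 318) (193.0, 285.6666666666667) [ 0.3306 -0.0283  0.    ] [ 0.3535 -0.2704  0.3   ]
(182, 75) (210.33333333333334, 204.66666666666666) [0.3999 0.2898 0.    ] [ 0.4005 -0.0548  0.3   ]
(197, 70) (215.33333333333331, 203.0) [0.4166 0.2951 0.    ] [ 0.4118 -0.0512  0.3   ]
(143, 360) (197.33333333333334, 299.6666666666667) [ 0.3397 -0.0753  0.    ] [ 0.3597 -0.3023  0.3   ]
(103, 60) (184.0, 199.66666666666666) [0.3161 0.3298 0.    ] [ 0.3437 -0.0277  0.3   ]
(115, 60) (188.0, 199.66666666666666) [0.3292 0.3275 0.    ] [ 0.3525 -0.0292  0.3   ]
```

>>> carry_out:
  steps:
    - [[0,0,-2],[0,0,-6],0]
    - [[0,0,-4],[0,0,-12],0]
    - [[0,0,-7],[0,0,-18],0]
    - [[0,0,-10],[-4.5,-3.9,-19],0]
    - [[0,0,-13],[-9,-7.8,-19],0]
    - [[0,0,-16],[-13.5,-11.7,-19],0]
    - [[0,0,-19.8],[-18,-15.6,-19],0]
    - [[0,0,-19.8],[-22.5,-19.5,-19],0]
  force: 40

```text
clock: 1.1
tcp_pos: [0.3691, 0.2411, 0.421]
orientation: [-0.0, 0.054, 0.999, -0.0]
wrist_force: [1.9, 0.7, 1.1]
finger_gap: 0.0852
grip_force: 0.0
```

>>> carry_out:
  steps:
    - [[0,0,0],[-2.8,-4.9,0],0]
    - [[0,0,0],[-5.6,-9.8,0],0]
    - [[0,0,0],[-8.4,-14.7,0],0]
    - [[0,0,0],[-11.2,-19.6,0],0]
    - [[0,0,0],[-13.8,-24.5,0],0]
    - [[0,0,0],[-13.8,-24.5,5],0]
    - [[0,0,0],[-13.8,-24.5,10],0]
    - [[0,0,0],[-13.8,-24.5,14],0]

```text
clock: 2.1
tcp_pos: [0.4787, -0.0158, 0.2788]
orientation: [-0.001, 0.055, 0.999, 0.0]
wrist_force: [-0.2, -0.7, 0.8]
finger_gap: 0.0857
grip_force: 0.0
```

Run:
```python
from h import *
np.set_printoptions(precision=4,suppress=True)
s=env.get_state(); print(s['joint_pos'],s['tcp_pos'],s['tau'],s['wrist_force'])
im,d=env.read_camera('side'); P=cloud('side',d); np.savez('pics/s1.npz',im=im,d=d)
# arm points near the glass: above table
m=(d>0)&(P[...,2]>.2)&(abs(P[...,1])<.25)&(P[...,0]>.1)&(P[...,0]<.62)
for x in np.arange(.1,.62,.04):
    k=m&(abs(P[...,0]-x)<.02)
    if k.any(): print(round(x,2),P[k][:,2].min(),np.percentile(P[k][:,2],[5,95]),k.sum())
cv2.imwrite('pics/s1.png',im[:,:,::-1])
```

```text
[-0.2008  0.1178 -0.0864  1.3687  0.0001 -0.0917] [ 0.4787 -0.0158  0.2788] [ -0.0797 -37.559   31.4197   1.4318  -0.0078  -0.0001] [-0.1728 -0.6646  0.7664]
0.1 0.20540648051196908 [0.252  0.7163] 2318
0.14 0.32250965694713396 [0.4063 0.7239] 2702
0.18 0.6986095510121464 [0.7026 0.731 ] 410
0.22 0.6956617057921186 [0.7003 0.7313] 454
0.26 0.6937532531903682 [0.6983 0.7304] 485
0.3 0.6918180398343509 [0.6959 0.7296] 526
0.34 0.6913756749276954 [0.695  0.7281] 527
0.38 0.20026015861895807 [0.2205 0.726 ] 691
0.42 0.24967675335587136 [0.5543 0.724 ] 1148
0.46 0.2938825950441275 [0.3664 0.7166] 4104
0.5 0.2923283880395857 [0.4087 0.7177] 3112
0.54 0.56147304621202 [0.569  0.6519] 72
```

View pics/s1.png

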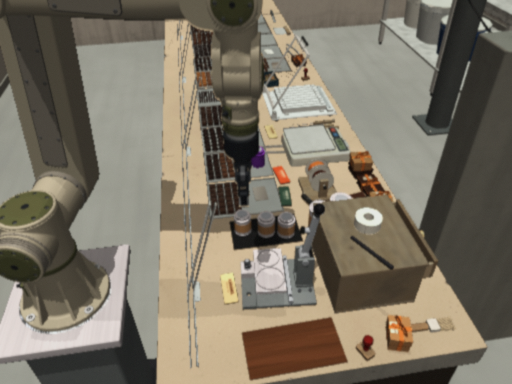

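>>> carry_out:
  steps:
    - [[0,0,0],[0,0,6],0]
    - [[0,0,0],[0,0,12],60]
    - [[0,0,0],[0,0,18],100]
    - [[0,0,0],[0,0,20.5],130]
    - [[0,0,0],[0,0,22.5],130]
    - [[0,0,0],[0,0,24.1],130]
    - [[0,0,0],[0,0,24.1],130]
    - [[0,0,0],[0,0,24.1],130]

```text
clock: 3.15
tcp_pos: [0.4803, -0.0156, 0.0412]
orientation: [0.0, 0.054, 0.999, -0.0]
wrist_force: [0.3, 0.6, 1.2]
finger_gap: 0.0421
grip_force: 0.0
```

Run:
```python
from h import *
np.set_printoptions(precision=4,suppress=True)
s=env.get_state(); print(s['joint_pos'],s['tcp_pos'],s['tau'],s['wrist_force'],s['finger_gap'])
im,d=env.read_camera('side'); a=im[230:310,220:330,::-1]
it,d=env.read_camera('top'); b=it[150:230,225:335,::-1]
cv2.imwrite('pics/p1.png',cv2.resize(np.hstack([a,b]),None,fx=3.6,fy=3.6,interpolation=cv2.INTER_CUBIC))
```

```text
[-0.1998  0.2814 -0.5016  0.7868  0.0001 -0.0917] [ 0.4803 -0.0156  0.0412] [  0.0033 -39.8456  23.6104   0.0454  -0.0002   0.    ] [0.2929 0.5766 1.1501] 0.04205215312785994
```

View pics/p1.png

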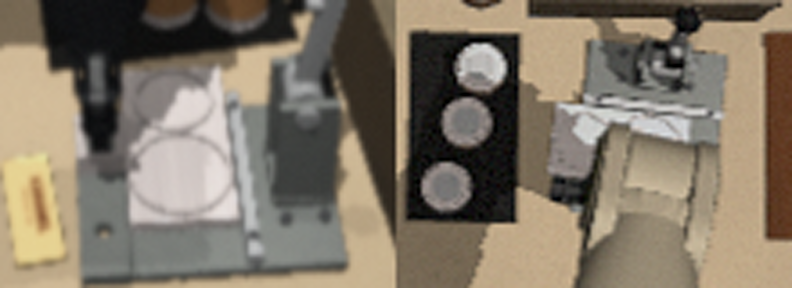

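>>> carry_out:
  steps:
    - [[0,0,0],[0,-0.2,0.2],130]
    - [[0,0,0],[0,-0.2,0.2],130]
    - [[0,0,0],[0,-0.2,0.2],255]
    - [[0,0,0],[0,-0.2,0.2],255]
    - [[0,0,0],[0,-0.2,0.2],255]
    - [[0,0,0],[0,-0.2,0.2],255]
    - [[0,0,0],[0,-0.2,0.2],255]
    - [[0,0,0],[0,-0.2,0.2],255]
  force: 30

```text
clock: 4.25
tcp_pos: [0.4794, -0.0176, 0.0384]
orientation: [0.0, 0.054, 0.999, -0.0]
wrist_force: [-1.7, -0.3, 4.6]
finger_gap: 0.0166
grip_force: 29.4
```

>>> carry_out:
  steps:
    - [[0,0,0],[0,0,0],255]
    - [[0,0,0],[0,0,0],255]
    - [[0,0,0],[0,0,-0.4],255]
    - [[0,0,0],[0,0,-0.8],255]
    - [[0,0,0],[0,0,-1.2],255]
    - [[0,0,0],[0,0,-1.4],255]
    - [[0,0,0],[0,0,-1.4],255]
    - [[0,0,0],[0,0,-1.4],255]
  force: 60

```text
clock: 5.25
tcp_pos: [0.4796, -0.0175, 0.0528]
orientation: [0.0, 0.054, 0.999, 0.0]
wrist_force: [-0.1, -0.4, 1.5]
finger_gap: 0.0157
grip_force: 61.0
```

Run:
```python
from h import *
np.set_printoptions(precision=4,suppress=True)
s=env.get_state(); print(s['tcp_pos'],s['wrist_force'],s['finger_gap'])
im,d=env.read_camera('side'); a=im[230:310,220:330,::-1]
cv2.imwrite('pics/p2.png',cv2.resize(a,None,fx=6,fy=6,interpolation=cv2.INTER_CUBIC))
```

```text
[ 0.4796 -0.0175  0.0528] [-0.1158 -0.4214  1.5046] 0.01572305385756054
```

View pics/p2.png

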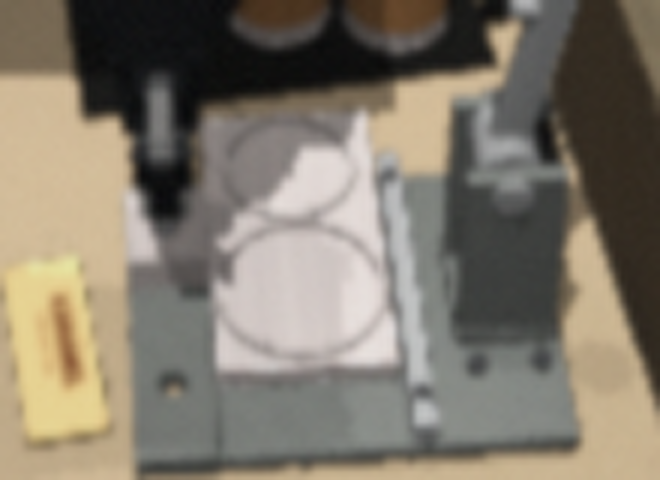

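>>> carry_out:
  steps:
    - [[0,0,0],[0,-0.5,0],255]
    - [[0,0,0],[0,-1.5,0],255]
    - [[0,0,0],[0,-3,0],255]
    - [[0,0,0],[0,-4.5,0],255]
    - [[0,0,0],[0,-6,0],255]
    - [[0,0,0],[0,-6.8,0],255]
    - [[0,0,0],[0,-7,0],255]
    - [[0,0,0],[0,-7,0],255]

```text
clock: 6.3
tcp_pos: [0.4722, -0.0877, 0.0524]
orientation: [0.0, 0.054, 0.999, -0.001]
wrist_force: [3.8, -0.7, 2.1]
finger_gap: 0.0155
grip_force: 61.3
```

Run:
```python
from h import *
np.set_printoptions(precision=4,suppress=True)
s=env.get_state(); print(s['tcp_pos'],s['wrist_force'],s['finger_gap'])
im,d=env.read_camera('side'); a=im[230:320,220:330,::-1]
it,d=env.read_camera('top'); b=it[150:240,225:335,::-1]
cv2.imwrite('pics/p3.png',cv2.resize(np.hstack([a,b]),None,fx=3.6,fy=3.6,interpolation=cv2.INTER_CUBIC))
```

```text
[ 0.4722 -0.0877  0.0524] [ 3.7732 -0.7251  2.0519] 0.015527406071218256
```

View pics/p3.png

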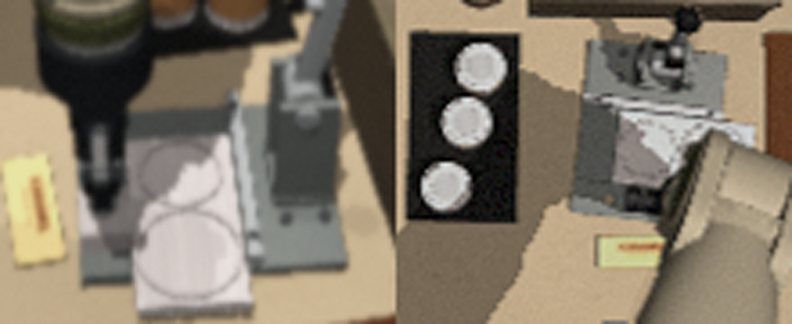

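>>> carry_out:
  steps:
    - [[0,0,0],[-0.1,0,0],255]
    - [[0,0,0],[-0.1,0,0.2],255]
    - [[0,0,0],[-0.1,0,0.4],255]
    - [[0,0,0],[-0.1,0,0.6],255]
    - [[0,0,0],[-0.1,0,0.8],255]
    - [[0,0,0],[-0.1,0,0.8],255]
    - [[0,0,0],[-0.1,0,0.8],255]
    - [[0,0,0],[-0.1,0,0.8],255]

```text
clock: 7.4
tcp_pos: [0.4725, -0.0871, 0.0438]
orientation: [-0.0, 0.054, 0.999, 0.0]
wrist_force: [3.1, -1.5, -4.8]
finger_gap: 0.0158
grip_force: 60.7
```

>>> carry_out:
  steps:
    - [[0,0,0],[0,0,0.2],255]
    - [[0,0,0],[0,0,0.4],255]
    - [[0,0,0],[0,0,0.6],255]
    - [[0,0,0],[0,0,0.7],255]
    - [[0,0,0],[0,0,0.8],255]
    - [[0,0,0],[0,0,0.8],255]
    - [[0,0,0],[0,0,0.8],255]
    - [[0,0,0],[0,0,0.8],255]

```text
clock: 8.4
tcp_pos: [0.4728, -0.0873, 0.0383]
orientation: [0.0, 0.054, 0.999, -0.0]
wrist_force: [-4.9, 1.1, 21.6]
finger_gap: 0.0157
grip_force: 63.5
```

>>> carry_out:
  steps:
    - [[0,0,0],[0,0,-0.2],255]
    - [[0,0,0],[0,0,-0.2],130]
    - [[0,0,0],[0,0,-0.2],130]
    - [[0,0,0],[0,0,-0.2],110]
    - [[0,0,0],[0,0,-3],60]
    - [[0,0,0],[0,0,-8],0]
    - [[0,0,0],[0,0,-14],0]
    - [[0,0,0],[0,5,-18],0]

```text
clock: 9.4
tcp_pos: [0.4792, -0.0404, 0.218]
orientation: [0.002, 0.057, 0.998, -0.0]
wrist_force: [1.2, 1.1, -0.4]
finger_gap: 0.0854
grip_force: 0.0
```

>>> carry_out:
  steps:
    - [[0,0,0],[-1,5,0],0]
    - [[0,0,0],[-2,10,0],0]
    - [[0,0,0],[-3,15,0],0]
    - [[0,0,0],[-4,20,0],0]
    - [[0,0,0],[-4,23,0],0]
    - [[0,0,0],[-4,23,0],0]
    - [[0,0,0],[-4,23,0],0]
    - [[0,0,0],[-4,23,0],0]

```text
clock: 10.4
tcp_pos: [0.5425, 0.1846, 0.2153]
orientation: [-0.0, 0.055, 0.998, -0.0]
wrist_force: [-0.3, 0.2, -0.1]
finger_gap: 0.0851
grip_force: 0.0
```

Run:
```python
from h import *
np.set_printoptions(precision=4,suppress=True)
s=env.get_state(); print(s['tcp_pos'],s['wrist_force'],s['finger_gap'])
im,d=env.read_camera('side'); a=im[230:320,220:330,::-1]; np.savez('pics/s4.npz',im=im,d=d)
it,d=env.read_camera('top'); b=it[150:240,225:335,::-1]; np.savez('pics/t4.npz',im=it,d=d)
cv2.imwrite('pics/p4.png',cv2.resize(np.hstack([a,b]),None,fx=3.6,fy=3.6,interpolation=cv2.INTER_CUBIC))
```

```text
[0.5425 0.1846 0.2153] [-0.2517  0.1602 -0.109 ] 0.08507084653367632
```

View pics/p4.png

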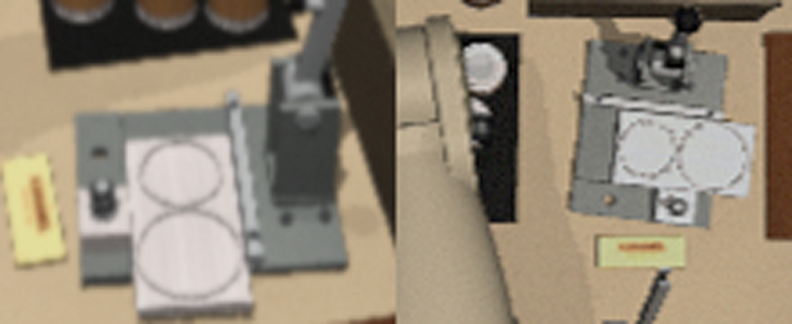

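```bash
cat >> h.py <<'E'
def bands(im):
    # brown paper bands of tins in the side view; bottom-centre to the world at band foot
    hsv=cv2.cvtColor(im,cv2.COLOR_RGB2HSV); m=cv2.inRange(hsv,(5,90,70),(18,200,190)); m[:195]=0; m[:,:225]=0; m[260:]=0; m[:,302:]=0
    n,l,s,c=cv2.connectedComponentsWithStats(cv2.morphologyEx(m,cv2.MORPH_OPEN,np.ones((3,3))))
    return [(s[i],c[i],plane('side',c[i][0],c[i][1],.03)) for i in range(1,n) if s[i][4]>60]
E
python3 - <<'E'
from h import *
np.set_printoptions(precision=4,suppress=True)
for f in('side0','s4'):
    for b in bands(np.load(f'pics/{f}.npz')['im']): print(f,b[0],b[2])
f=lambda X,Y:(220+(X+.5)/3.6-.5,230+(Y+.5)/3.6-.5)
g=lambda X,Y:(225+(X-396+.5)/3.6-.5,150+(Y+.5)/3.6-.5)
print('nest',plane('top',*g(647,149),.0315),plane('side',*f(179,175),.0315))
print('pin',plane('top',*g(676,205),.059),plane('side',*f(103,181),.059),*two(*g(676,205),*f(103,181)))
E
```

```text
side0 [235 225  15   8  99] [0.4844 0.134  0.03  ]
side0 [259 227  14   8  95] [0.5513 0.1143 0.03  ]
side0 [278 227  16   8 107] [0.6087 0.1028 0.03  ]
s4 [235 225  15   8  98] [0.4845 0.1342 0.03  ]
s4 [259 227  14   8  96] [0.5514 0.1142 0.03  ]
s4 [278 227  16   8 107] [0.6087 0.1028 0.03  ]
nest [ 0.5341 -0.0589  0.0315] [ 0.5307 -0.0631  0.0315]
pin [ 0.4749 -0.0877  0.059 ] [ 0.4735 -0.0813  0.059 ] [ 0.4739 -0.0868  0.0658] 0.001910694198003513
```

Run:
```python
from h import *
np.set_printoptions(precision=4,suppress=True)
for f,n,c in(('side0','side',(.480,-.018)),('s4','side',(.473,-.087)),('top0','top',(.480,-.018)),('t4','top',(.473,-.087))):
    d=np.load(f'pics/{f}.npz')['d']; P=cloud(n,d); m=np.hypot(P[...,0]-c[0],P[...,1]-c[1])<.009
    print(f,np.sort(P[m][:,2])[-8:], m.sum())
```

```text
side0 [0.0614 0.0615 0.0618 0.0622 0.0623 0.063  0.063  0.0633] 50
s4 [0.0611 0.0612 0.0613 0.0616 0.0618 0.0618 0.0621 0.0628] 44
top0 [0.0617 0.063  0.0638 0.064  0.0645 0.0655 0.0662 0.0669] 20
t4 [0.0609 0.0617 0.0638 0.0638 0.0645 0.0646 0.0669 0.0693] 21
```

>>> carry_out:
  steps:
    - [[0,0,0],[-4,-3,0],0]
    - [[0,0,0],[-7.8,-5.5,2],0]
    - [[0,0,0],[-7.8,-5.5,7],0]
    - [[0,0,0],[-7.8,-5.5,12],0]
    - [[0,0,0],[-7.8,-5.5,16],0]
    - [[0,0,0],[-7.8,-5.5,19],0]
    - [[0,0,0],[-7.8,-5.5,20.2],0]
    - [[0,0,0],[-7.8,-5.5,20.2],0]
  force: 40

```text
clock: 11.5
tcp_pos: [0.614, 0.1221, 0.0131]
orientation: [-0.0, 0.054, 0.999, -0.0]
wrist_force: [0.8, -0.1, -0.7]
finger_gap: 0.0854
grip_force: 0.0
```

>>> carry_out:
  steps:
    - [[0,0,0],[0,0,0],255]
    - [[0,0,0],[0,0,0],255]
    - [[0,0,0],[0,0,0],255]
    - [[0,0,0],[0,0,0],255]
    - [[0,0,0],[0,0,0],255]
    - [[0,0,0],[0,0,0],255]
    - [[0,0,0],[0,0,0],255]
    - [[0,0,0],[0,0,0],255]

```text
clock: 12.5
tcp_pos: [0.6156, 0.1228, 0.0151]
orientation: [0.002, 0.054, 0.999, 0.0]
wrist_force: [-0.7, -0.4, 6.7]
finger_gap: 0.0494
grip_force: 41.7
```

>>> carry_out:
  steps:
    - [[0,0,0],[0,0,-2],255]
    - [[0,0,0],[1,0,-6],255]
    - [[0,0,0],[3.5,-3,-10],255]
    - [[0,0,0],[6.1,-7,-10],255]
    - [[0,0,0],[6.1,-12,-10],255]
    - [[0,0,0],[6.1,-16,-10],255]
    - [[0,0,0],[6.1,-18.9,-10],255]
    - [[0,0,0],[6.1,-18.9,-10],255]

```text
clock: 13.5
tcp_pos: [0.5329, -0.0606, 0.1134]
orientation: [0.0, 0.056, 0.998, -0.0]
wrist_force: [-0.2, 1.0, -0.6]
finger_gap: 0.0491
grip_force: 42.1
```

>>> carry_out:
  steps:
    - [[0,0,0],[0,0,0],255]
    - [[0,0,0],[0,0,3],255]
    - [[0,0,0],[0,0,5],255]
    - [[0,0,0],[0,0,6.3],255]
    - [[0,0,0],[0,0,6.3],255]
    - [[0,0,0],[0,0,6.3],255]
    - [[0,0,0],[0,0,6.3],255]
    - [[0,0,0],[0,0,6.3],255]

```text
clock: 14.5
tcp_pos: [0.5337, -0.0589, 0.051]
orientation: [0.001, 0.054, 0.999, -0.0]
wrist_force: [0.1, 0.6, -2.4]
finger_gap: 0.0489
grip_force: 42.1
```

Run:
```python
from h import *
np.set_printoptions(precision=4,suppress=True)
s=env.get_state(); print(s['tcp_pos'],s['wrist_force'],s['finger_gap'])
im,d=env.read_camera('side'); a=im[200:320,210:350,::-1]; np.savez('pics/s5.npz',im=im,d=d)
cv2.imwrite('pics/p5.png',cv2.resize(a,None,fx=5,fy=5,interpolation=cv2.INTER_CUBIC))
```

```text
[ 0.5337 -0.0589  0.051 ] [ 0.1427  0.5559 -2.4242] 0.04893109353222662
```

View pics/p5.png

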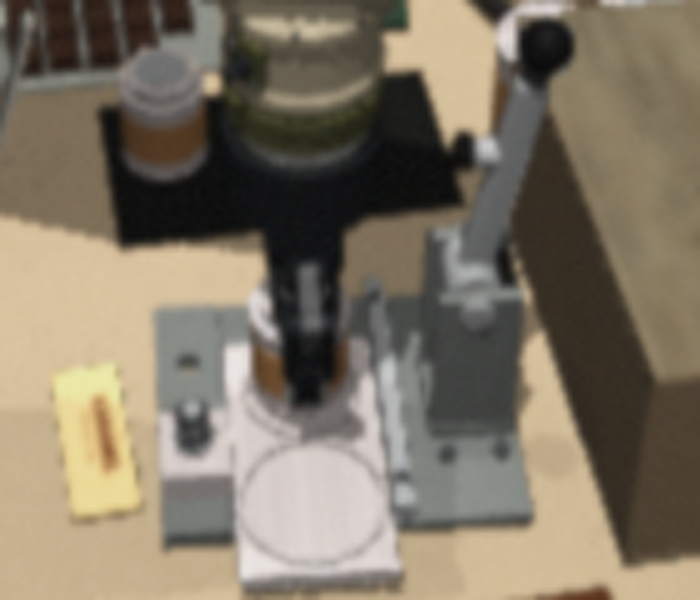

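>>> carry_out:
  steps:
    - [[0,0,0],[0,0,0.4],255]
    - [[0,0,0],[0,0,0.8],255]
    - [[0,0,0],[0,0,1.1],255]
    - [[0,0,0],[0,0,1.3],255]
    - [[0,0,0],[0,0,1.3],255]
    - [[0,0,0],[0,0,1.3],255]
    - [[0,0,0],[0,0,1.3],255]
    - [[0,0,0],[0,0,1.3],255]

```text
clock: 15.55
tcp_pos: [0.5329, -0.0587, 0.0385]
orientation: [0.0, 0.054, 0.999, -0.0]
wrist_force: [-4.3, 1.7, 10.0]
finger_gap: 0.0496
grip_force: 43.2
```

>>> carry_out:
  steps:
    - [[0,0,0],[0,0,-0.1],0]
    - [[0,0,0],[0,0,-0.1],0]
    - [[0,0,0],[0,0,-0.1],0]
    - [[0,0,0],[0,0,-3],0]
    - [[0,0,0],[0,0,-9],0]
    - [[0,0,0],[0,0,-15],0]
    - [[0,0,0],[0,0,-21],0]
    - [[0,0,0],[0,0,-27],0]

```text
clock: 16.55
tcp_pos: [0.533, -0.0587, 0.3092]
orientation: [0.0, 0.054, 0.999, 0.0]
wrist_force: [0.5, -0.5, -0.2]
finger_gap: 0.086
grip_force: 0.0
```

>>> carry_out:
  steps:
    - [[0,0,0],[0,0,-3],0]
    - [[0,0,0],[-6,0,-3],0]
    - [[0,0,0],[-11.3,0,-3],0]
    - [[0,0,0],[-11.3,0,-3],0]
    - [[0,0,0],[-11.3,0,2],0]
    - [[0,0,0],[-11.3,0,5],0]
    - [[0,0,0],[-11.3,0,6],0]
    - [[0,0,0],[-11.3,0,6],0]

```text
clock: 17.55
tcp_pos: [0.645, -0.0709, 0.2478]
orientation: [-0.0, 0.054, 0.999, 0.0]
wrist_force: [0.7, -0.3, 0.6]
finger_gap: 0.085
grip_force: 0.0
```

Run:
```python
from h import *
np.set_printoptions(precision=4,suppress=True)
s=env.get_state(); print(s['tcp_pos'],s['wrist_force'],s['finger_gap'])
im,d=env.read_camera('side'); a=im[180:300,210:350,::-1]; np.savez('pics/s6.npz',im=im,d=d)
cv2.imwrite('pics/p6.png',cv2.resize(a,None,fx=5,fy=5,interpolation=cv2.INTER_CUBIC))
```

```text
[ 0.645  -0.0709  0.2478] [ 0.6985 -0.265   0.6022] 0.08504700534916278
```

View pics/p6.png

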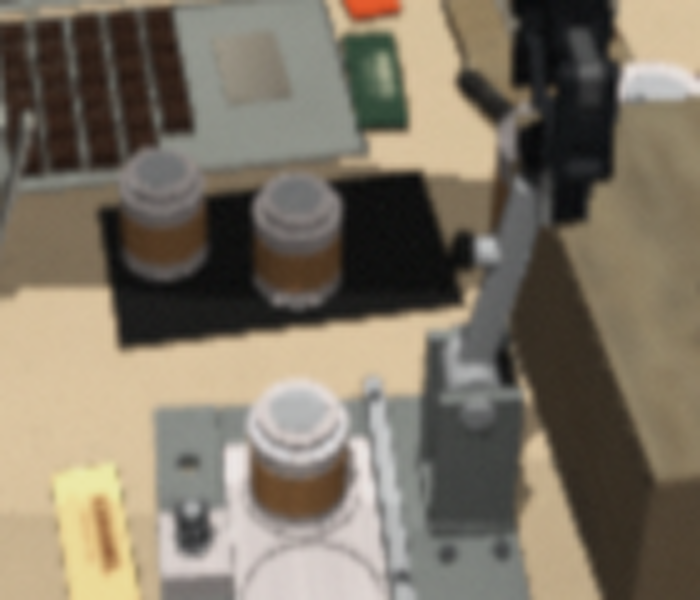

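Run:
```python
from h import *
for f,c in(('s1',(.4787,-.0158,.2788)),('s6',(.645,-.0709,.2478)),('s5',(.5337,-.0589,.051))):
    P=cloud('side',np.load(f'pics/{f}.npz')['d']); Q=P-np.array(c)
    for h in np.arange(.05,.42,.04):
        m=(abs(Q[...,2]-h)<.02)&(np.hypot(Q[...,0],Q[...,1])<.12)
        if m.sum()>20: print(f,round(h,2),np.percentile(Q[m][:,0],[1,50,99]).round(3),m.sum())
```

```text
s1 0.05 [-0.02  -0.007  0.007] 125
s1 0.09 [-0.021 -0.008  0.017] 304
s1 0.13 [-0.037 -0.005  0.033] 458
s1 0.17 [-0.037 -0.004  0.034] 602
s1 0.21 [-0.037 -0.002  0.035] 628
s1 0.25 [-0.039 -0.006  0.033] 725
s1 0.29 [-0.05  -0.005  0.045] 877
s1 0.33 [-0.049 -0.004  0.046] 1165
s1 0.37 [-0.046 -0.004  0.043] 1200
s1 0.41 [-0.116 -0.029  0.034] 1557
s6 0.05 [-0.02  -0.008  0.004] 173
s6 0.09 [-0.022 -0.014  0.015] 351
s6 0.13 [-0.038 -0.009  0.029] 472
s6 0.17 [-0.038 -0.012  0.032] 600
s6 0.21 [-0.038 -0.011  0.031] 619
s6 0.25 [-0.04  -0.011  0.029] 714
s6 0.29 [-0.052 -0.011  0.033] 864
s6 0.33 [-0.051 -0.012  0.03 ] 1163
s6 0.37 [-0.048 -0.008  0.035] 1168
s6 0.41 [-0.116 -0.036  0.029] 1567
s5 0.05 [-0.026  0.072  0.106] 492
s5 0.09 [-0.021 -0.     0.097] 365
s5 0.13 [-0.038  0.005  0.104] 368
s5 0.17 [-0.038  0.004  0.11 ] 542
s5 0.21 [-0.038  0.006  0.118] 528
s5 0.25 [-0.039 -0.01   0.029] 460
s5 0.29 [-0.053 -0.009  0.037] 490
s5 0.33 [-0.052 -0.007  0.044] 772
s5 0.37 [-0.049 -0.007  0.037] 738
s5 0.41 [-0.064 -0.015  0.03 ] 565
```

>>> carry_out:
  steps:
    - [[0,0,0],[0,0,0.4],0]
    - [[0,0,0],[0,0,0.4],255]
    - [[0,0,0],[0,0,0.4],255]
    - [[0,0,0],[0,0,0.4],255]
    - [[0,0,0],[0,0,0.4],255]
    - [[0,0,0],[0,0,0.4],255]
    - [[0,0,0],[0,0,0.4],255]
    - [[0,0,0],[0,0,0.4],255]
  force: 30

```text
clock: 18.6
tcp_pos: [0.6459, -0.0689, 0.244]
orientation: [0.001, 0.053, 0.999, 0.002]
wrist_force: [0.6, 5.9, 2.7]
finger_gap: 0.0259
grip_force: 29.4
```

>>> carry_out:
  steps:
    - [[0,0,0],[2.7,0.15,-0.24],255]
    - [[0,0,0],[5.4,0.1,0],255]
    - [[0,0,0],[8,0.1,0.7],255]
    - [[0,0,0],[10.4,0.1,1.85],255]
    - [[0,0,0],[12.65,0.05,3.4],255]
    - [[0,0,0],[14.55,0.05,5.3],255]
    - [[0,0,0],[16.1,0,7.5],255]
    - [[0,0,0],[16.1,0,7.5],255]

```text
clock: 19.6
tcp_pos: [0.4849, -0.0536, 0.1685]
orientation: [0.0, 0.054, 0.999, -0.0]
wrist_force: [-2.3, -0.2, 6.7]
finger_gap: 0.0257
grip_force: 33.7
```

>>> carry_out:
  steps:
    - [[0,0,0],[0.65,0,1.2],255]
    - [[0,0,0],[1.15,0,2.45],255]
    - [[0,0,0],[1.5,0,3.7],255]
    - [[0,0,0],[1.85,0,5.05],255]
    - [[0,0,0],[2,0,6.4],255]
    - [[0,0,0],[2.1,0,7.7],255]
    - [[0,0,0],[2.1,0,8.2],255]
    - [[0,0,0],[2.1,0,8.2],255]
  force: 40

```text
clock: 20.6
tcp_pos: [0.4661, -0.052, 0.0882]
orientation: [0.001, 0.054, 0.999, -0.001]
wrist_force: [-3.2, -0.1, 9.0]
finger_gap: 0.0258
grip_force: 41.0
```

>>> carry_out:
  steps:
    - [[0,0,0],[0,0,0.3],255]
    - [[0,0,0],[0,0,0.3],255]
    - [[0,0,0],[0,0,0.3],255]
    - [[0,0,0],[0,0,0.3],255]
    - [[0,0,0],[0,0,0.3],255]
    - [[0,0,0],[0,0,0.3],255]
    - [[0,0,0],[0,0,0.3],255]
    - [[0,0,0],[0,0,0.3],255]

```text
clock: 21.6
tcp_pos: [0.4661, -0.052, 0.0857]
orientation: [0.001, 0.054, 0.999, -0.001]
wrist_force: [-4.5, -1.2, 13.9]
finger_gap: 0.0257
grip_force: 41.3
```

Run:
```python
from h import *
np.set_printoptions(precision=4,suppress=True)
s=env.get_state(); print(s['tcp_pos'],s['wrist_force'],s['finger_gap'])
im,d=env.read_camera('side'); a=im[200:300,215:335,::-1]; np.savez('pics/s7.npz',im=im,d=d)
cv2.imwrite('pics/p7.png',cv2.resize(a,None,fx=6,fy=6,interpolation=cv2.INTER_CUBIC))
```

```text
[ 0.4661 -0.052   0.0857] [-4.4721 -1.2123 13.8524] 0.025743695158710715
```

View pics/p7.png

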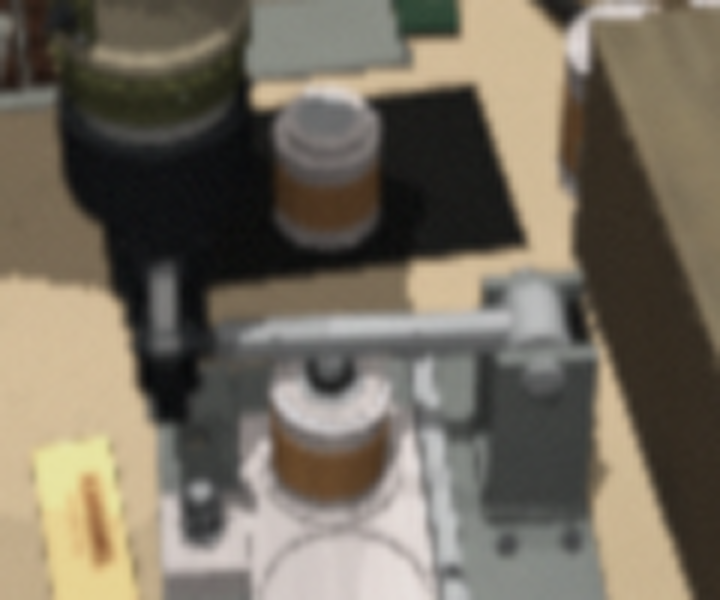

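>>> carry_out:
  steps:
    - [[0,0,0],[0,0,0.2],255]
    - [[0,0,0],[0,0,0.4],255]
    - [[0,0,0],[0,0,0.4],255]
    - [[0,0,0],[0,0,0.4],255]
    - [[0,0,0],[0,0,0.4],255]
    - [[0,0,0],[0,0,0.4],255]
    - [[0,0,0],[0,0,0.4],255]
    - [[0,0,0],[0,0,0.4],255]
  force: 60

```text
clock: 22.65
tcp_pos: [0.4661, -0.052, 0.0837]
orientation: [0.002, 0.054, 0.999, -0.001]
wrist_force: [-10.7, 0.4, 32.6]
finger_gap: 0.0254
grip_force: 58.7
```

>>> carry_out:
  steps:
    - [[0,0,0],[-0.2,0,-2.8],255]
    - [[0,0,0],[-0.9,0,-5.4],255]
    - [[0,0,0],[-2.1,0,-7.9],255]
    - [[0,0,0],[-3.6,0.05,-10.1],255]
    - [[0,0,0],[-5.55,0.05,-12],255]
    - [[0,0,0],[-7.75,0.1,-13.5],255]
    - [[0,0,0],[-10.2,0.1,-14.7],255]
    - [[0,0,0],[-12.8,0.1,-15.4],255]
  force: 40

```text
clock: 23.65
tcp_pos: [0.5931, -0.0638, 0.2351]
orientation: [0.0, 0.054, 0.999, 0.0]
wrist_force: [0.8, 0.6, 2.6]
finger_gap: 0.0256
grip_force: 56.7
```

>>> carry_out:
  steps:
    - [[0,0,0],[-2.7,0.05,-0.25],255]
    - [[0,0,0],[-4.5,0.05,-0.1],255]
    - [[0,0,0],[-5.4,0.05,0],255]
    - [[0,0,0],[-5.4,0.05,0],255]
    - [[0,0,0],[-5.4,0.05,0],0]
    - [[0,0,0],[-5.4,0.05,0],0]
    - [[0,0,0],[-5.4,0.05,0],0]
    - [[0,0,0],[-5.4,0.05,-5],0]

```text
clock: 24.65
tcp_pos: [0.6432, -0.0689, 0.2782]
orientation: [-0.006, 0.054, 0.999, 0.001]
wrist_force: [-0.9, -0.5, 1.6]
finger_gap: 0.0852
grip_force: 0.0
```

```bash
cat >> h.py <<'E'
def scan(im,d):
    P=cloud('side',d)
    def top(x,y,r,z0=0,z1=9):
        m=(np.hypot(P[...,0]-x,P[...,1]-y)<r)&(P[...,2]>z0)&(P[...,2]<z1); q=P[m]; return (q[:,2].max(),np.percentile(q[:,2],80),q.mean(0),m.sum()) if m.sum() else None
    return top
E
python3 - <<'E'
from h import *
np.set_printoptions(precision=4,suppress=True)
s=env.get_state(); print(s['tcp_pos'],s['wrist_force'])
im,d=env.read_camera('side'); np.savez('pics/s8.npz',im=im,d=d)
for n,f,c in (('before','s6',(.533,-.061)),('after','s8',(.533,-.061)),('tinB','s8',(.5553,.135)),('tinC','s8',(.4887,.154))):
    z=np.load(f'pics/{f}.npz'); print(n,scan(z['im'],z['d'])(*c,.012,.07,.12))
z=np.load('pics/s8.npz');print('knob',scan(z['im'],z['d'])(.645,-.071,.02,.2,.275))
for b in bands(im): print(b[0],b[2])
E
```

```text
[ 0.6432 -0.0689  0.2782] [-0.8792 -0.4626  1.5547]
before (np.float64(0.09501999408095563), np.float64(0.09214621264686676), array([ 0.5329, -0.0612,  0.0911]), np.int64(52))
after (np.float64(0.08685180052592845), np.float64(0.08543478964802924), array([ 0.5335, -0.0616,  0.0843]), np.int64(55))
tinB (np.float64(0.07038460667548996), np.float64(0.07038460667548996), array([0.5585, 0.1306, 0.0704]), np.int64(1))
tinC (np.float64(0.07025667854020556), np.float64(0.07023660876634226), array([0.49  , 0.1537, 0.0702]), np.int64(2))
knob (np.float64(0.2747500808501805), np.float64(0.26264513379793863), array([ 0.6352, -0.0731,  0.2362]), np.int64(170))
[236 225  14   8  92] [0.4857 0.1338 0.03  ]
[264 230  13   8  89] [0.5615 0.0978 0.03  ]
```

>>> carry_out:
  steps:
    - [[0,0,0],[0,0,-3],0]
    - [[0,0,0],[5.5,0,-3],0]
    - [[0,0,0],[11.1,-0.1,-3],0]
    - [[0,0,0],[11.1,-0.1,1],0]
    - [[0,0,0],[11.1,-0.1,7],0]
    - [[0,0,0],[11.1,-0.1,13],0]
    - [[0,0,0],[11.1,-0.1,19],0]
    - [[0,0,0],[11.1,-0.1,22],0]

```text
clock: 25.7
tcp_pos: [0.5334, -0.058, 0.06]
orientation: [-0.002, 0.054, 0.999, 0.0]
wrist_force: [0.3, 0.2, 1.5]
finger_gap: 0.0852
grip_force: 0.0
```

Run:
```python
from h import *
np.set_printoptions(precision=4,suppress=True)
s=env.get_state(); print(s['tcp_pos'],s['wrist_force'])
im,d=env.read_camera('top'); np.savez('pics/t9.npz',im=im,d=d); P=cloud('top',d)
m=(im.min(2)>120).astype(np.uint8); m[:,:227]=0;m[:,266:]=0;m[:158]=0;m[214:]=0
n,l,s,c=cv2.connectedComponentsWithStats(m)
for i in range(1,n):
    if s[i][4]>40: print(s[i],plane('top',*c[i],.062))
m0=np.load('pics/top0.npz')['im']; m=(m0.min(2)>120).astype(np.uint8); m[:,:227]=0;m[:,266:]=0;m[:158]=0;m[214:]=0
n,l,s,c=cv2.connectedComponentsWithStats(m)
for i in range(1,n):
    if s[i][4]>40: print('t0',s[i],plane('top',*c[i],.062))
```

```text
[ 0.5334 -0.058   0.06  ] [0.2884 0.2021 1.5377]
[243 176  12  12  70] [0.5635 0.1186 0.062 ]
[255 190  11  24 154] [0.4845 0.0647 0.062 ]
[233 195  12  13  65] [0.4893 0.1535 0.062 ]
t0 [227 158  39  56 429] [0.5366 0.0776 0.062 ]
t0 [242 162  14  14 145] [0.6147 0.1197 0.062 ]
t0 [238 177  14  14 147] [0.557  0.1336 0.062 ]
t0 [232 195  14  14 145] [0.4888 0.1528 0.062 ]
```

>>> carry_out:
  steps:
    - [[0,0,0],[0,-0.1,1.2],0]
    - [[0,0,0],[0,-0.1,2.1],0]
    - [[0,0,0],[0,-0.1,2.1],0]
    - [[0,0,0],[0,-0.1,2.1],255]
    - [[0,0,0],[0,-0.1,2.1],255]
    - [[0,0,0],[0,-0.1,2.1],255]
    - [[0,0,0],[0,-0.1,2.1],255]
    - [[0,0,0],[0,-0.1,2.1],255]
  force: 40

```text
clock: 26.75
tcp_pos: [0.5358, -0.0596, 0.0433]
orientation: [0.001, 0.054, 0.999, -0.0]
wrist_force: [0.1, 0.5, 5.6]
finger_gap: 0.0491
grip_force: 40.9
```

>>> carry_out:
  steps:
    - [[0,0,0],[0,0,-3.5],255]
    - [[0,0,0],[0,-3,-7],255]
    - [[0,0,0],[0,-8,-7],255]
    - [[0,0,0],[-3,-12.5,-7],255]
    - [[0,0,0],[-7,-17,-7],255]
    - [[0,0,0],[-10.6,-18.1,-7],255]
    - [[0,0,0],[-10.6,-18.1,-5],255]
    - [[0,0,0],[-10.6,-18.1,-2],255]

```text
clock: 27.75
tcp_pos: [0.6219, -0.2517, 0.0619]
orientation: [0.001, 0.054, 0.999, -0.0]
wrist_force: [0.5, -0.3, -2.3]
finger_gap: 0.049
grip_force: 42.9
```

>>> carry_out:
  steps:
    - [[0,0,0],[0,0,1.5],255]
    - [[0,0,0],[0,0,3],255]
    - [[0,0,0],[0,0,3.6],255]
    - [[0,0,0],[0,0,4.2],255]
    - [[0,0,0],[0,0,4.2],255]
    - [[0,0,0],[0,0,4.2],255]
    - [[0,0,0],[0,0,4.2],255]
    - [[0,0,0],[0,0,4.2],255]

```text
clock: 28.75
tcp_pos: [0.6215, -0.2511, 0.0219]
orientation: [0.001, 0.054, 0.999, -0.0]
wrist_force: [-1.9, 0.8, 6.1]
finger_gap: 0.0492
grip_force: 43.5
```

>>> carry_out:
  steps:
    - [[0,0,0],[0,0,-0.1],0]
    - [[0,0,0],[0,0,-0.1],0]
    - [[0,0,0],[0,0,-0.1],0]
    - [[0,0,0],[0,0,-5],0]
    - [[0,0,0],[0,0,-11],0]
    - [[0,0,0],[3,1,-17],0]
    - [[0,0,0],[7,5,-18],0]
    - [[0,0,0],[11,10,-18],0]

```text
clock: 29.75
tcp_pos: [0.5234, -0.141, 0.2023]
orientation: [0.002, 0.055, 0.998, -0.001]
wrist_force: [0.7, 1.4, 0.0]
finger_gap: 0.0854
grip_force: 0.0
```

```bash
cat >> h.py <<'E'
def lids(im,z=.062):
    m=(im.min(2)>115).astype(np.uint8); m[:,:228]=0;m[:,259:]=0;m[:160]=0;m[212:]=0
    n,l,s,c=cv2.connectedComponentsWithStats(m)
    return [(s[i],plane('top',s[i][0]+(s[i][2]-1)/2,s[i][1]+(s[i][3]-1)/2,z),plane('top',*c[i],z)) for i in range(1,n) if s[i][4]>30]
E
python3 - <<'E'
from h import *
np.set_printoptions(precision=4,suppress=True)
s=env.get_state(); print(s['tcp_pos'],s['wrist_force'])
im,d=env.read_camera('top'); np.savez('pics/t10.npz',im=im,d=d)
for r in lids(np.load('pics/top0.npz')['im'])+lids(im): print(*r)
im,d=env.read_camera('side'); np.savez('pics/s10.npz',im=im,d=d)
for b in bands(im): print(b[0],b[2])
top=scan(im,d); print('A',top(.6215,-.251,.03,.02,.1)); print('knob',top(.645,-.071,.02,.24,.29)); print('pin',top(.473,-.087,.009,.03,.1))
E
```

```text
[ 0.5234 -0.141   0.2023] [0.7205 1.4425 0.0218]
[242 162  14  14 146] [0.6136 0.1187 0.062 ] [0.6146 0.1196 0.062 ]
[238 177  14  14 148] [0.5566 0.1324 0.062 ] [0.5571 0.1337 0.062 ]
[232 195  14  14 151] [0.4884 0.1533 0.062 ] [0.4885 0.1529 0.062 ]
[242 175  13  14 129] [0.5645 0.1194 0.062 ] [0.5645 0.1183 0.062 ]
[232 195  13  13 114] [0.4902 0.1552 0.062 ] [0.49   0.1558 0.062 ]
[236 225  14   8  93] [0.4855 0.1337 0.03  ]
A (np.float64(0.0663759684507933), np.float64(0.06249660613179686), array([ 0.6145, -0.2583,  0.0543]), np.int64(531))
knob (np.float64(0.27700817403545686), np.float64(0.27270308169172197), array([ 0.6413, -0.075 ,  0.2642]), np.int64(141))
pin (np.float64(0.06293026861780915), np.float64(0.060614346401644315), array([ 0.4734, -0.0903,  0.0524]), np.int64(41))
```

>>> carry_out:
  steps:
    - [[0,0,0],[1,6,0],0]
    - [[0,0,0],[1,11.5,0],0]
    - [[0,0,0],[0.5,17,0],0]
    - [[0,0,0],[-1,22.5,0],0]
    - [[0,0,0],[-1.4,26.1,2],0]
    - [[0,0,0],[-1.4,26.1,7],0]
    - [[0,0,0],[-1.4,26.1,12],0]
    - [[0,0,0],[-1.4,26.1,16],0]

```text
clock: 30.85
tcp_pos: [0.5649, 0.1172, 0.0381]
orientation: [-0.001, 0.054, 0.999, -0.0]
wrist_force: [0.4, 0.1, 1.0]
finger_gap: 0.0856
grip_force: 0.0
```

>>> carry_out:
  steps:
    - [[0,0,0],[0,0,2],0]
    - [[0,0,0],[0,0,2.9],0]
    - [[0,0,0],[0,0,2.9],0]
    - [[0,0,0],[0,0,2.9],255]
    - [[0,0,0],[0,0,2.9],255]
    - [[0,0,0],[0,0,2.9],255]
    - [[0,0,0],[0,0,2.9],255]
    - [[0,0,0],[0,0,2.9],255]

```text
clock: 31.85
tcp_pos: [0.5666, 0.1175, 0.0128]
orientation: [0.001, 0.054, 0.999, 0.0]
wrist_force: [0.4, 1.1, 6.2]
finger_gap: 0.0489
grip_force: 41.6
```

>>> carry_out:
  steps:
    - [[0,0,0],[0,0,-3],255]
    - [[0,0,0],[0.5,-2,-7],255]
    - [[0,0,0],[1.3,-7,-8],255]
    - [[0,0,0],[1.3,-12.5,-8],255]
    - [[0,0,0],[1.3,-17.9,-8],255]
    - [[0,0,0],[1.3,-17.9,-8],255]
    - [[0,0,0],[1.3,-17.9,-5],255]
    - [[0,0,0],[1.3,-17.9,-3.6],255]

```text
clock: 32.85
tcp_pos: [0.5318, -0.0586, 0.0459]
orientation: [-0.001, 0.054, 0.999, 0.0]
wrist_force: [-0.2, 0.8, -1.5]
finger_gap: 0.0492
grip_force: 42.2
```

>>> carry_out:
  steps:
    - [[0,0,0],[0,0,0],255]
    - [[0,0,0],[0,0,0.4],255]
    - [[0,0,0],[0,0,0.8],255]
    - [[0,0,0],[0,0,1.1],255]
    - [[0,0,0],[0,0,1.3],255]
    - [[0,0,0],[0,0,1.3],255]
    - [[0,0,0],[0,0,1.3],255]
    - [[0,0,0],[0,0,1.3],255]

```text
clock: 33.85
tcp_pos: [0.5338, -0.0594, 0.0362]
orientation: [0.001, 0.054, 0.999, -0.0]
wrist_force: [-3.7, 1.9, 11.3]
finger_gap: 0.0491
grip_force: 43.5
```

>>> carry_out:
  steps:
    - [[0,0,0],[0,0,-0.1],0]
    - [[0,0,0],[0,0,-0.1],0]
    - [[0,0,0],[0,0,-0.1],0]
    - [[0,0,0],[0,0,-3],0]
    - [[0,0,0],[0,0,-9],0]
    - [[0,0,0],[0,0,-15],0]
    - [[0,0,0],[0,0,-21],0]
    - [[0,0,0],[0,0,-27],0]

```text
clock: 34.85
tcp_pos: [0.5328, -0.0594, 0.3062]
orientation: [0.0, 0.054, 0.999, 0.0]
wrist_force: [0.9, 0.0, -0.5]
finger_gap: 0.0856
grip_force: 0.0
```

>>> carry_out:
  steps:
    - [[0,0,0],[0,0.2,-3],0]
    - [[0,0,0],[-6,0.3,-3],0]
    - [[0,0,0],[-11.3,0.3,-3],0]
    - [[0,0,0],[-11.3,0.3,-3],0]
    - [[0,0,0],[-11.3,0.3,2],0]
    - [[0,0,0],[-11.3,0.3,5],0]
    - [[0,0,0],[-11.3,0.3,6.5],0]
    - [[0,0,0],[-11.3,0.3,6.5],0]

```text
clock: 35.85
tcp_pos: [0.6448, -0.0685, 0.239]
orientation: [-0.001, 0.054, 0.999, 0.0]
wrist_force: [1.0, -0.6, -0.1]
finger_gap: 0.0859
grip_force: 0.0
```

Run:
```python
from h import *
np.set_printoptions(precision=4,suppress=True)
s=env.get_state(); print(s['tcp_pos'],s['wrist_force'])
im,d=env.read_camera('side'); np.savez('pics/s11.npz',im=im,d=d)
top=scan(im,d); print('lid',top(.533,-.061,.012,.07,.12))
for b in bands(im): print(b[0],b[2])
```

```text
[ 0.6448 -0.0685  0.239 ] [ 0.9976 -0.5925 -0.0752]
lid (np.float64(0.09511219338218346), np.float64(0.09308101228196386), array([ 0.5329, -0.0616,  0.0915]), np.int64(51))
[236 225  14   8  93] [0.4855 0.1337 0.03  ]
```

>>> carry_out:
  steps:
    - [[0,0,0],[0,0,0],255]
    - [[0,0,0],[0,0,0],255]
    - [[0,0,0],[0,0,0],255]
    - [[0,0,0],[0,0,0],255]
    - [[0,0,0],[0,0,0],255]
    - [[0,0,0],[0,0,0],255]
    - [[0,0,0],[0,0,0],255]
    - [[0,0,0],[0,0,0],255]
  force: 60

```text
clock: 36.9
tcp_pos: [0.6461, -0.0689, 0.2402]
orientation: [0.001, 0.054, 0.999, -0.0]
wrist_force: [-0.1, -0.2, 5.7]
finger_gap: 0.0249
grip_force: 58.7
```

>>> carry_out:
  steps:
    - [[0,0,0],[2.7,0,-0.24],255]
    - [[0,0,0],[5.4,-0.05,0],255]
    - [[0,0,0],[8,-0.05,0.7],255]
    - [[0,0,0],[10.4,-0.1,1.85],255]
    - [[0,0,0],[12.65,-0.1,3.4],255]
    - [[0,0,0],[14.55,-0.1,5.3],255]
    - [[0,0,0],[16.1,-0.15,7.5],255]
    - [[0,0,0],[16.1,-0.15,7.5],255]

```text
clock: 37.9
tcp_pos: [0.4877, -0.054, 0.1643]
orientation: [0.003, 0.054, 0.999, -0.001]
wrist_force: [6.3, -2.8, 2.9]
finger_gap: 0.0256
grip_force: 68.0
```

>>> carry_out:
  steps:
    - [[0,0,0],[0.65,0,1.2],255]
    - [[0,0,0],[1.15,0,2.45],255]
    - [[0,0,0],[1.5,0,3.7],255]
    - [[0,0,0],[1.85,0,5.05],255]
    - [[0,0,0],[2,0,6.4],255]
    - [[0,0,0],[2.1,0,7.7],255]
    - [[0,0,0],[2.1,0,8],255]
    - [[0,0,0],[2.1,0,8],255]

```text
clock: 38.9
tcp_pos: [0.4725, -0.0528, 0.0881]
orientation: [0.008, 0.055, 0.998, -0.001]
wrist_force: [11.1, -2.4, 10.9]
finger_gap: 0.0254
grip_force: 61.7
```

>>> carry_out:
  steps:
    - [[0,0,0],[-0.2,0,0.2],255]
    - [[0,0,0],[-0.3,0,0.4],255]
    - [[0,0,0],[-0.4,0,0.5],255]
    - [[0,0,0],[-0.4,0,0.6],255]
    - [[0,0,0],[-0.4,0,0.6],255]
    - [[0,0,0],[-0.4,0,0.6],255]
    - [[0,0,0],[-0.4,0,0.6],255]
    - [[0,0,0],[-0.4,0,0.6],255]

```text
clock: 39.9
tcp_pos: [0.475, -0.0531, 0.0832]
orientation: [0.007, 0.055, 0.998, -0.002]
wrist_force: [3.1, -1.7, 25.0]
finger_gap: 0.0248
grip_force: 62.9
```

>>> carry_out:
  steps:
    - [[0,0,0],[0,0,0.2],255]
    - [[0,0,0],[0,0,0.2],255]
    - [[0,0,0],[0,0,0.2],255]
    - [[0,0,0],[0,0,0.2],255]
    - [[0,0,0],[0,0,0.2],255]
    - [[0,0,0],[0,0,0.2],255]
    - [[0,0,0],[0,0,0.2],255]
    - [[0,0,0],[0,0,0.2],255]

```text
clock: 40.9
tcp_pos: [0.4786, -0.0536, 0.0823]
orientation: [0.01, 0.055, 0.998, -0.002]
wrist_force: [9.9, -1.9, 22.0]
finger_gap: 0.0226
grip_force: 56.6
```

Run:
```python
from h import *
np.set_printoptions(precision=4,suppress=True)
X=np.array([.995,-.0998]);O=np.array([.533,-.061])
for f in ('s7',None):
    if f: d=np.load('pics/s7.npz')['d']
    else:
        im,d=env.read_camera('side'); np.savez('pics/s12.npz',im=im,d=d)
    P=cloud('side',d)
    for x in (-.03,-.01,.01,.03,.05): 
        c=O+x*X; m=(np.hypot(P[...,0]-c[0],P[...,1]-c[1])<.008)&(P[...,2]>.095)&(P[...,2]<.14); print(f,x,P[m][:,2].mean().round(4) if m.any() else None,m.sum())
```

```text
s7 -0.03 0.1164 45
s7 -0.01 0.1142 46
s7 0.01 0.1147 43
s7 0.03 0.1139 42
s7 0.05 0.1147 39
None -0.03 0.1143 40
None -0.01 0.1131 47
None 0.01 0.114 46
None 0.03 0.1137 43
None 0.05 0.1141 40
```

>>> carry_out:
  steps:
    - [[0,0,0],[0,0,-0.5],255]
    - [[0,0,0],[0.2,0,-0.8],255]
    - [[0,0,0],[0.5,0,-0.8],255]
    - [[0,0,0],[0.8,0,-0.8],255]
    - [[0,0,0],[1.1,0,-0.8],255]
    - [[0,0,0],[1.1,0,-0.8],255]
    - [[0,0,0],[1.1,0,-0.8],255]
    - [[0,0,0],[1.1,0,-0.8],255]
  force: 20

```text
clock: 41.95
tcp_pos: [0.4793, -0.0537, 0.0922]
orientation: [0.021, 0.054, 0.998, -0.002]
wrist_force: [39.2, -0.5, 1.5]
finger_gap: 0.0223
grip_force: 64.9
```

>>> carry_out:
  steps:
    - [[0,0,0],[-0.5,0,0],255]
    - [[0,0,0],[-1,0,0],255]
    - [[0,0,0],[-1.3,0,0],255]
    - [[0,0,0],[-1.3,0,0],255]
    - [[0,0,0],[-1.3,0,0],255]
    - [[0,0,0],[-1.3,0,0],255]
    - [[0,0,0],[-1.3,0,0],255]
    - [[0,0,0],[-1.3,0,0],255]

```text
clock: 42.95
tcp_pos: [0.4786, -0.0536, 0.0875]
orientation: [0.008, 0.055, 0.998, -0.002]
wrist_force: [12.4, -2.9, 4.9]
finger_gap: 0.0226
grip_force: 57.5
```

Run:
```python
from h import *
np.set_printoptions(precision=4,suppress=True)
im,d=env.read_camera('side'); np.savez('pics/s13.npz',im=im,d=d); s=env.get_state(); print(s['tcp_pos'],s['wrist_force'],s['finger_gap'],s['grip_force'],s['ft_torque'])
cv2.imwrite('pics/p13.png',cv2.resize(im[200:300,215:335,::-1],None,fx=6,fy=6,interpolation=cv2.INTER_CUBIC))
```

```text
[ 0.4786 -0.0536  0.0875] [13.0502 -2.2743  4.4899] 0.022322724519238724 57.52777934074402 [-0.8345 -2.3008 -0.4052]
```

View pics/p13.png

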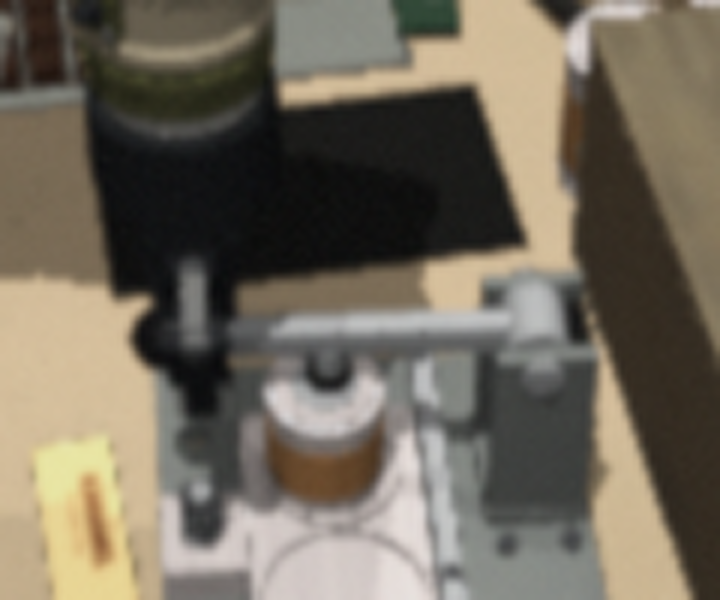

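>>> carry_out:
  steps:
    - [[0,0,0],[0,0,-1],255]
    - [[0,0,0],[-0.2,0,-2.3],255]
    - [[0,0,0],[-0.5,0,-3.6],255]
    - [[0,0,0],[-0.9,0,-4.9],255]
    - [[0,0,0],[-1.4,0,-6.2],255]
    - [[0,0,0],[-2.1,0,-7.4],255]
    - [[0,0,0],[-2.1,0,-7.4],255]
    - [[0,0,0],[-2.1,0,-7.4],255]

```text
clock: 44.0
tcp_pos: [0.5017, -0.0556, 0.1602]
orientation: [0.01, 0.054, 0.998, -0.001]
wrist_force: [26.0, -3.7, -12.3]
finger_gap: 0.0222
grip_force: 27.7
```

>>> carry_out:
  steps:
    - [[0,0,0],[-0.5,0,0],255]
    - [[0,0,0],[-1,0,0],255]
    - [[0,0,0],[-1.5,0,0],255]
    - [[0,0,0],[-1.5,0,0],255]
    - [[0,0,0],[-1.5,0,0],255]
    - [[0,0,0],[-1.5,0,0],255]
    - [[0,0,0],[-1.5,0,0],255]
    - [[0,0,0],[-1.5,0,0],255]

```text
clock: 45.0
tcp_pos: [0.5066, -0.0557, 0.1588]
orientation: [0.0, 0.054, 0.999, -0.001]
wrist_force: [-0.6, -4.2, 5.7]
finger_gap: 0.0116
grip_force: 28.5
```

Run:
```python
from h import *
np.set_printoptions(precision=4,suppress=True)
im,d=env.read_camera('side'); np.savez('pics/s14.npz',im=im,d=d); s=env.get_state(); print(s['tcp_pos'],s['wrist_force'],s['finger_gap'],s['grip_force'],s['joint_pos'])
P=cloud('side',d); X=np.array([.995,-.0998]);Y=np.array([.0998,.995]);O=np.array([.533,-.061])
Q=P[...,:2]-O; x=Q@X; y=Q@Y
m=(abs(y)<.03)&(P[...,2]>.09)&(P[...,2]<.3)&(x>-.12)&(x<.12)
for z in np.arange(.1,.3,.01):
    k=m&(abs(P[...,2]-z)<.005); 
    if k.sum()>3: print(round(z,3),np.percentile(x[k],[0,50,100]).round(3),k.sum(),im[k].mean(0).round(0))
print('lid',scan(im,d)(.533,-.061,.012,.07,.1))
```

```text
[ 0.5066 -0.0557  0.1588] [ 0.1231 -4.6356  4.9192] 0.011497135780124595 28.4992703050375 [-0.2665  0.2216 -0.2577  1.0906 -0.0011 -0.1584]
0.1 [0.065 0.088 0.108] 45 [72. 73. 70.]
0.11 [0.064 0.098 0.108] 96 [76. 76. 73.]
0.12 [0.047 0.082 0.106] 214 [137. 138. 136.]
0.13 [-0.01   0.052  0.086] 69 [111. 110. 106.]
0.14 [-0.01   0.03   0.059] 82 [105. 104. 103.]
0.15 [-0.01   0.02   0.039] 60 [118. 118. 117.]
0.16 [-0.037  0.003  0.022] 60 [114. 114. 112.]
0.17 [-0.037 -0.013  0.002] 57 [76. 75. 72.]
0.18 [-0.063 -0.034 -0.018] 32 [20. 21. 21.]
0.19 [-0.063 -0.053 -0.023] 46 [18. 17. 18.]
0.2 [-0.06 -0.05 -0.04] 44 [24. 23. 24.]
0.22 [-0.043 -0.036 -0.013] 11 [34. 34. 35.]
0.23 [-0.043 -0.018 -0.011] 27 [21. 21. 22.]
0.24 [-0.045 -0.037 -0.011] 20 [18. 18. 18.]
0.25 [-0.047 -0.04  -0.009] 25 [20. 20. 20.]
0.26 [-0.047 -0.015 -0.008] 36 [26. 26. 26.]
0.27 [-0.046 -0.044 -0.01 ] 7 [41. 39. 38.]
0.29 [-0.063 -0.046  0.008] 34 [65. 63. 58.]
lid (np.float64(0.08728170007284419), np.float64(0.08545203395285636), array([ 0.5331, -0.0615,  0.0842]), np.int64(53))
```

>>> carry_out:
  steps:
    - [[0,0,0],[-0.6,0.05,-0.95],255]
    - [[0,0,0],[-1.3,0.05,-1.9],255]
    - [[0,0,0],[-2.1,0.05,-2.7],255]
    - [[0,0,0],[-2.9,0.05,-3.5],255]
    - [[0,0,0],[-4.8,0.1,-4.8],255]
    - [[0,0,0],[-6.8,0.1,-5.7],255]
    - [[0,0,0],[-9,0.1,-6.3],255]
    - [[0,0,0],[-9,0.1,-6.3],255]

```text
clock: 46.05
tcp_pos: [0.5966, -0.0643, 0.2201]
orientation: [-0.001, 0.054, 0.999, -0.0]
wrist_force: [2.3, -3.3, -3.7]
finger_gap: 0.0113
grip_force: 20.3
```

>>> carry_out:
  steps:
    - [[0,0,0],[0,0,0],150]
    - [[0,0,0],[0,0,0],0]
    - [[0,0,0],[0,0,0],0]
    - [[0,0,0],[0,0,0],0]
    - [[0,0,0],[0,0,-4],0]
    - [[0,0,0],[0,0,-9],0]
    - [[0,0,0],[3.2,-0.1,-9],0]
    - [[0,0,0],[6.4,-0.2,-9],0]
  force: 40

```text
clock: 47.05
tcp_pos: [0.532, -0.0589, 0.3122]
orientation: [0.001, 0.054, 0.999, -0.0]
wrist_force: [0.9, 1.4, -0.3]
finger_gap: 0.0854
grip_force: 0.0
```

Run:
```python
from h import *
np.set_printoptions(precision=4,suppress=True)
im,d=env.read_camera('side'); np.savez('pics/s15.npz',im=im,d=d); s=env.get_state(); print(s['tcp_pos'],s['wrist_force'],s['finger_gap'])
top=scan(im,d); print('lid',top(.533,-.061,.012,.07,.1)); print('knob',top(.645,-.071,.02,.24,.285)); print('pin',top(.473,-.087,.009,.03,.1)); print('A',top(.6215,-.251,.03,.02,.1))
for b in bands(im): print(b[0],b[2])
# nest position check against s6 : slide left edge
P=cloud('side',d);P0=cloud('side',np.load('pics/s6.npz')['d']);
for q in (P,P0):
    m=(abs(q[...,2]-.027)<.004)&(abs(q[...,0]-.55)<.005)&(abs(q[...,1]+.09)<.12); print(q[m][:,1].min(),q[m][:,1].max())
```

```text
[ 0.5276 -0.0579  0.3123] [-4.694   1.3082 -1.0913] 0.08535107166420579
lid (np.float64(0.08727002531990558), np.float64(0.08541322844870758), array([ 0.5329, -0.0606,  0.0843]), np.int64(57))
knob (np.float64(0.2768308759028191), np.float64(0.2724456305412519), array([ 0.6414, -0.075 ,  0.2641]), np.int64(141))
pin (np.float64(0.06522914577501182), np.float64(0.060620625396710204), array([ 0.4734, -0.0906,  0.0538]), np.int64(41))
A (np.float64(0.06679206991200748), np.float64(0.06243634227933028), array([ 0.6144, -0.2584,  0.0542]), np.int64(534))
[236 225  14   8  93] [0.4855 0.1337 0.03  ]
-0.17432400746006638 -0.06490422927648987
-0.1723969648186292 -0.0682109984750191
```

>>> carry_out:
  steps:
    - [[0,0,0],[0,0,5],0]
    - [[0,0,0],[0,0,11],0]
    - [[0,0,0],[0,0,17],0]
    - [[0,0,0],[0,0,22],0]
    - [[0,0,0],[0,0,25.5],0]
    - [[0,0,0],[0,0,27.4],0]
    - [[0,0,0],[0,0,27.4],0]
    - [[0,0,0],[0,0,27.4],0]

```text
clock: 48.1
tcp_pos: [0.5329, -0.059, 0.0383]
orientation: [0.001, 0.054, 0.999, -0.0]
wrist_force: [-0.2, -0.1, 0.5]
finger_gap: 0.0855
grip_force: 0.0
```

>>> carry_out:
  steps:
    - [[0,0,0],[0,0,0],255]
    - [[0,0,0],[0,0,0],255]
    - [[0,0,0],[0,0,0],255]
    - [[0,0,0],[0,0,0],255]
    - [[0,0,0],[0,0,0],255]
    - [[0,0,0],[0,0,0],255]
    - [[0,0,0],[0,0,0],255]
    - [[0,0,0],[0,0,0],255]

```text
clock: 49.1
tcp_pos: [0.5328, -0.0591, 0.0385]
orientation: [0.001, 0.054, 0.999, -0.0]
wrist_force: [-1.5, -0.6, 6.7]
finger_gap: 0.0491
grip_force: 40.7
```

>>> carry_out:
  steps:
    - [[0,0,0],[0,0,-3.5],255]
    - [[0,0,0],[0,-3,-7],255]
    - [[0,0,0],[0,-8,-7],255]
    - [[0,0,0],[-1,-13,-7],255]
    - [[0,0,0],[-3,-17.5,-7],255]
    - [[0,0,0],[-4.3,-18.7,-7],255]
    - [[0,0,0],[-4.3,-18.7,-5],255]
    - [[0,0,0],[-4.3,-18.7,-2],255]

```text
clock: 50.1
tcp_pos: [0.5554, -0.2503, 0.0574]
orientation: [0.001, 0.054, 0.999, -0.0]
wrist_force: [0.4, -0.2, -2.6]
finger_gap: 0.0492
grip_force: 44.1
```

>>> carry_out:
  steps:
    - [[0,0,0],[0,0,1.5],255]
    - [[0,0,0],[0,0,3],255]
    - [[0,0,0],[0,0,3.6],255]
    - [[0,0,0],[0,0,4.2],255]
    - [[0,0,0],[0,0,4.2],255]
    - [[0,0,0],[0,0,4.2],255]
    - [[0,0,0],[0,0,4.2],255]
    - [[0,0,0],[0,0,4.2],255]

```text
clock: 51.1
tcp_pos: [0.5553, -0.2495, 0.0172]
orientation: [0.001, 0.054, 0.999, -0.0]
wrist_force: [-3.2, 1.0, 5.8]
finger_gap: 0.0491
grip_force: 45.0
```

>>> carry_out:
  steps:
    - [[0,0,0],[0,0,-0.1],0]
    - [[0,0,0],[0,0,-0.1],0]
    - [[0,0,0],[0,0,-0.1],0]
    - [[0,0,0],[0,0,-5],0]
    - [[0,0,0],[0,0,-11],0]
    - [[0,0,0],[1,1,-17],0]
    - [[0,0,0],[2.5,5,-18],0]
    - [[0,0,0],[4.4,10.5,-18],0]

```text
clock: 52.1
tcp_pos: [0.5234, -0.1407, 0.1971]
orientation: [0.002, 0.055, 0.998, -0.001]
wrist_force: [-0.3, 0.9, -1.2]
finger_gap: 0.0853
grip_force: 0.0
```

Run:
```python
from h import *
np.set_printoptions(precision=4,suppress=True)
s=env.get_state(); print(s['tcp_pos'],s['wrist_force'])
im,d=env.read_camera('top'); np.savez('pics/t16.npz',im=im,d=d)
for r in lids(im): print(*r)
im,d=env.read_camera('side'); np.savez('pics/s16.npz',im=im,d=d)
for b in bands(im): print(b[0],b[2])
top=scan(im,d); print('A',top(.6215,-.251,.03,.02,.1)); print('B',top(.555,-.2515,.03,.02,.1))
```

```text
[ 0.5234 -0.1407  0.1971] [-0.3328  0.8653 -1.2071]
[232 195  13  13 118] [0.4902 0.1552 0.062 ] [0.4899 0.1556 0.062 ]
[236 225  14   8  93] [0.4855 0.1337 0.03  ]
A (np.float64(0.06635610180871954), np.float64(0.062483717965234664), array([ 0.6143, -0.2585,  0.0542]), np.int64(536))
B (np.float64(0.0658975377562192), np.float64(0.06228560163182899), array([ 0.5501, -0.2571,  0.0533]), np.int64(568))
```

>>> carry_out:
  steps:
    - [[0,0,0],[1.3,6,0],0]
    - [[0,0,0],[2.6,12,0],0]
    - [[0,0,0],[4,18,0],0]
    - [[0,0,0],[5.3,24,0],0]
    - [[0,0,0],[6.5,28.9,1],0]
    - [[0,0,0],[6.5,28.9,6],0]
    - [[0,0,0],[6.5,28.9,11],0]
    - [[0,0,0],[6.5,28.9,15.5],0]

```text
clock: 53.2
tcp_pos: [0.4889, 0.1541, 0.0387]
orientation: [0.0, 0.054, 0.999, -0.0]
wrist_force: [0.3, 0.3, -0.2]
finger_gap: 0.0856
grip_force: 0.0
```

>>> carry_out:
  steps:
    - [[0,0,0],[0,0,2],0]
    - [[0,0,0],[0,0,2.9],0]
    - [[0,0,0],[0,0,2.9],0]
    - [[0,0,0],[0,0,2.9],255]
    - [[0,0,0],[0,0,2.9],255]
    - [[0,0,0],[0,0,2.9],255]
    - [[0,0,0],[0,0,2.9],255]
    - [[0,0,0],[0,0,2.9],255]

```text
clock: 54.2
tcp_pos: [0.49, 0.1544, 0.0127]
orientation: [0.001, 0.054, 0.999, 0.0]
wrist_force: [-1.3, 1.1, 6.2]
finger_gap: 0.0487
grip_force: 41.1
```

>>> carry_out:
  steps:
    - [[0,0,0],[0,0,-3],255]
    - [[0,0,0],[-0.5,-2,-7],255]
    - [[0,0,0],[-2,-7,-8],255]
    - [[0,0,0],[-4,-12.5,-8],255]
    - [[0,0,0],[-6,-18,-8],255]
    - [[0,0,0],[-6.6,-20.7,-8],255]
    - [[0,0,0],[-6.6,-20.7,-6],255]
    - [[0,0,0],[-6.6,-20.7,-3.6],255]

```text
clock: 55.2
tcp_pos: [0.5325, -0.0598, 0.0473]
orientation: [0.001, 0.055, 0.998, -0.0]
wrist_force: [-0.4, 0.7, -2.1]
finger_gap: 0.0493
grip_force: 42.1
```

>>> carry_out:
  steps:
    - [[0,0,0],[0,0,0],255]
    - [[0,0,0],[0,0,0.4],255]
    - [[0,0,0],[0,0,0.8],255]
    - [[0,0,0],[0,0,1.1],255]
    - [[0,0,0],[0,0,1.3],255]
    - [[0,0,0],[0,0,1.3],255]
    - [[0,0,0],[0,0,1.3],255]
    - [[0,0,0],[0,0,1.3],255]

```text
clock: 56.2
tcp_pos: [0.5325, -0.0588, 0.0361]
orientation: [0.001, 0.054, 0.999, -0.0]
wrist_force: [-4.5, 0.6, 10.5]
finger_gap: 0.0492
grip_force: 43.3
```

>>> carry_out:
  steps:
    - [[0,0,0],[0,0,-0.1],0]
    - [[0,0,0],[0,0,-0.1],0]
    - [[0,0,0],[0,0,-0.1],0]
    - [[0,0,0],[0,0,-3],0]
    - [[0,0,0],[0,0,-9],0]
    - [[0,0,0],[0,0,-15],0]
    - [[0,0,0],[0,0,-21],0]
    - [[0,0,0],[0,0,-27],0]

```text
clock: 57.2
tcp_pos: [0.5319, -0.0588, 0.3063]
orientation: [0.0, 0.054, 0.999, -0.0]
wrist_force: [0.5, -0.9, -0.2]
finger_gap: 0.0853
grip_force: 0.0
```

>>> carry_out:
  steps:
    - [[0,0,0],[0,0.2,-3],0]
    - [[0,0,0],[-6,0.2,-3],0]
    - [[0,0,0],[-11.3,0.2,-3],0]
    - [[0,0,0],[-11.3,0.2,-3],0]
    - [[0,0,0],[-11.3,0.2,2],0]
    - [[0,0,0],[-11.3,0.2,5],0]
    - [[0,0,0],[-11.3,0.2,6.1],0]
    - [[0,0,0],[-11.3,0.2,6.1],0]

```text
clock: 58.2
tcp_pos: [0.6441, -0.069, 0.2436]
orientation: [-0.0, 0.054, 0.999, 0.0]
wrist_force: [0.4, -0.2, 1.0]
finger_gap: 0.0853
grip_force: 0.0
```

>>> carry_out:
  steps:
    - [[0,0,0],[0,0,0],255]
    - [[0,0,0],[0,0,0],255]
    - [[0,0,0],[0,0,0],255]
    - [[0,0,0],[0,0,0],255]
    - [[0,0,0],[0,0,0],255]
    - [[0,0,0],[0,0,0],255]
    - [[0,0,0],[0,0,0],255]
    - [[0,0,0],[0,0,0],255]
  force: 30

```text
clock: 59.2
tcp_pos: [0.6452, -0.0689, 0.2443]
orientation: [0.001, 0.054, 0.999, 0.0]
wrist_force: [0.4, 1.2, 6.4]
finger_gap: 0.026
grip_force: 29.4
```

Run:
```python
from h import *
np.set_printoptions(precision=4,suppress=True)
im,d=env.read_camera('side'); top=scan(im,d); print('lid',top(.533,-.061,.012,.07,.12), 'pin',top(.473,-.087,.009,.03,.1))
```

```text
lid (np.float64(0.09541247735965419), np.float64(0.0926739879772432), array([ 0.5335, -0.0605,  0.091 ]), np.int64(53)) pin (np.float64(0.06278267196638043), np.float64(0.06051611581221912), array([ 0.4731, -0.091 ,  0.0528]), np.int64(48))
```

>>> carry_out:
  steps:
    - [[0,0,0],[2.7,0,-0.24],255]
    - [[0,0,0],[5.4,-0.05,0],255]
    - [[0,0,0],[8,-0.05,0.7],255]
    - [[0,0,0],[10.4,-0.1,1.85],255]
    - [[0,0,0],[12.65,-0.1,3.4],255]
    - [[0,0,0],[14.55,-0.1,5.3],255]
    - [[0,0,0],[16.1,-0.15,7.5],255]
    - [[0,0,0],[16.1,-0.15,7.5],255]

```text
clock: 60.25
tcp_pos: [0.4836, -0.0535, 0.168]
orientation: [-0.0, 0.054, 0.999, -0.0]
wrist_force: [-1.1, -1.4, 6.6]
finger_gap: 0.0262
grip_force: 33.7
```

Like the first press: small x force. Continue to the stop.

>>> carry_out:
  steps:
    - [[0,0,0],[0.65,0,1.2],255]
    - [[0,0,0],[1.15,0,2.45],255]
    - [[0,0,0],[1.5,0,3.7],255]
    - [[0,0,0],[1.85,0,5.05],255]
    - [[0,0,0],[2,0,6.4],255]
    - [[0,0,0],[2.1,0,7.7],255]
    - [[0,0,0],[2.1,0,8.4],255]
    - [[0,0,0],[2.1,0,8.4],255]
  force: 40

```text
clock: 61.25
tcp_pos: [0.465, -0.0519, 0.0858]
orientation: [0.001, 0.055, 0.999, -0.001]
wrist_force: [-2.7, -1.4, 8.5]
finger_gap: 0.0259
grip_force: 41.2
```

>>> carry_out:
  steps:
    - [[0,0,0],[0,0,0.2],255]
    - [[0,0,0],[0,0,0.4],255]
    - [[0,0,0],[0,0,0.5],255]
    - [[0,0,0],[0,0,0.5],255]
    - [[0,0,0],[0,0,0.5],255]
    - [[0,0,0],[0,0,0.5],255]
    - [[0,0,0],[0,0,0.5],255]
    - [[0,0,0],[0,0,0.5],255]
  force: 60

```text
clock: 62.25
tcp_pos: [0.4662, -0.0521, 0.0824]
orientation: [0.002, 0.055, 0.998, -0.001]
wrist_force: [-4.0, 0.4, 19.0]
finger_gap: 0.0255
grip_force: 58.5
```

>>> carry_out:
  steps:
    - [[0,0,0],[0,0,0.2],255]
    - [[0,0,0],[0,0,0.3],255]
    - [[0,0,0],[0,0,0.3],255]
    - [[0,0,0],[0,0,0.3],255]
    - [[0,0,0],[0,0,0.3],255]
    - [[0,0,0],[0,0,0.3],255]
    - [[0,0,0],[0,0,0.3],255]
    - [[0,0,0],[0,0,0.3],255]

```text
clock: 63.25
tcp_pos: [0.4687, -0.0524, 0.0811]
orientation: [0.005, 0.055, 0.998, -0.001]
wrist_force: [-1.5, 2.2, 25.9]
finger_gap: 0.0259
grip_force: 59.9
```

>>> carry_out:
  steps:
    - [[0,0,0],[-0.2,0,-2.8],255]
    - [[0,0,0],[-0.9,0,-5.5],255]
    - [[0,0,0],[-2.1,0,-8],255]
    - [[0,0,0],[-3.6,0.05,-10.2],255]
    - [[0,0,0],[-5.55,0.05,-12.1],255]
    - [[0,0,0],[-7.75,0.1,-13.6],255]
    - [[0,0,0],[-10.2,0.1,-14.8],255]
    - [[0,0,0],[-12.8,0.1,-15.5],255]
  force: 40

```text
clock: 64.25
tcp_pos: [0.5923, -0.0637, 0.2337]
orientation: [0.001, 0.054, 0.999, 0.0]
wrist_force: [1.0, 2.1, 1.0]
finger_gap: 0.0256
grip_force: 39.2
```

>>> carry_out:
  steps:
    - [[0,0,0],[-2.7,0.05,-0.25],255]
    - [[0,0,0],[-4.5,0.05,-0.1],255]
    - [[0,0,0],[-5.4,0.05,0],255]
    - [[0,0,0],[-5.4,0.05,0],255]
    - [[0,0,0],[-5.4,0.05,0],0]
    - [[0,0,0],[-5.4,0.05,0],0]
    - [[0,0,0],[-5.4,0.05,0],0]
    - [[0,0,0],[-5.4,0.05,-5],0]

```text
clock: 65.25
tcp_pos: [0.6423, -0.0685, 0.2762]
orientation: [-0.005, 0.054, 0.999, 0.001]
wrist_force: [0.6, -0.1, 0.4]
finger_gap: 0.0856
grip_force: 0.0
```

Run:
```python
from h import *
np.set_printoptions(precision=4,suppress=True)
im,d=env.read_camera('side'); top=scan(im,d); print('lid',top(.533,-.061,.012,.07,.12)); print('knob',top(.645,-.071,.02,.2,.275)); s=env.get_state(); print(s['tcp_pos'],s['wrist_force'])
```

```text
lid (np.float64(0.08720281594774515), np.float64(0.0858833592748672), array([ 0.5331, -0.0614,  0.0843]), np.int64(55))
knob (np.float64(0.2748705451520874), np.float64(0.25843356626477165), array([ 0.6349, -0.0731,  0.235 ]), np.int64(161))
[ 0.6454 -0.0692  0.2868] [-0.3306  0.1375  6.0034]
```

>>> carry_out:
  steps:
    - [[0,0,0],[0,0,-2.5],0]
    - [[0,0,0],[5.5,-0.1,-2.5],0]
    - [[0,0,0],[11.2,-0.2,-2.5],0]
    - [[0,0,0],[11.2,-0.2,2],0]
    - [[0,0,0],[11.2,-0.2,8],0]
    - [[0,0,0],[11.2,-0.2,14],0]
    - [[0,0,0],[11.2,-0.2,19.5],0]
    - [[0,0,0],[11.2,-0.2,23],0]

```text
clock: 66.3
tcp_pos: [0.5322, -0.0587, 0.0486]
orientation: [-0.001, 0.054, 0.999, 0.0]
wrist_force: [0.2, -0.1, -0.1]
finger_gap: 0.0853
grip_force: 0.0
```

>>> carry_out:
  steps:
    - [[0,0,0],[0,0,0.8],0]
    - [[0,0,0],[0,0,1.8],0]
    - [[0,0,0],[0,0,1.8],0]
    - [[0,0,0],[0,0,1.8],255]
    - [[0,0,0],[0,0,1.8],255]
    - [[0,0,0],[0,0,1.8],255]
    - [[0,0,0],[0,0,1.8],255]
    - [[0,0,0],[0,0,1.8],255]

```text
clock: 67.3
tcp_pos: [0.5339, -0.0591, 0.0345]
orientation: [0.001, 0.054, 0.999, -0.0]
wrist_force: [-1.2, -0.3, 6.3]
finger_gap: 0.0492
grip_force: 40.8
```

>>> carry_out:
  steps:
    - [[0,0,0],[0,0,-3.5],255]
    - [[0,0,0],[0,-3,-7],255]
    - [[0,0,0],[0.5,-8,-7],255]
    - [[0,0,0],[1.2,-13,-7],255]
    - [[0,0,0],[2,-17.5,-7],255]
    - [[0,0,0],[2.2,-19.4,-7],255]
    - [[0,0,0],[2.2,-19.4,-5],255]
    - [[0,0,0],[2.2,-19.4,-2],255]

```text
clock: 68.3
tcp_pos: [0.4911, -0.2499, 0.0536]
orientation: [0.001, 0.054, 0.999, -0.0]
wrist_force: [-0.1, 0.8, -1.6]
finger_gap: 0.0491
grip_force: 44.0
```

>>> carry_out:
  steps:
    - [[0,0,0],[0,0,1.5],255]
    - [[0,0,0],[0,0,3],255]
    - [[0,0,0],[0,0,3.6],255]
    - [[0,0,0],[0,0,4.2],255]
    - [[0,0,0],[0,0,4.2],255]
    - [[0,0,0],[0,0,4.2],255]
    - [[0,0,0],[0,0,4.2],255]
    - [[0,0,0],[0,0,4.2],255]

```text
clock: 69.3
tcp_pos: [0.4909, -0.2495, 0.0132]
orientation: [0.001, 0.054, 0.999, -0.0]
wrist_force: [-2.9, 3.0, 8.7]
finger_gap: 0.0489
grip_force: 45.2
```

>>> carry_out:
  steps:
    - [[0,0,0],[0,0,-0.1],0]
    - [[0,0,0],[0,0,-0.1],0]
    - [[0,0,0],[0,0,-0.1],0]
    - [[0,0,0],[0,0,-5],0]
    - [[0,0,0],[0,0,-11],0]
    - [[0,0,0],[0,0,-17],0]
    - [[0,0,0],[0,5,-22],0]
    - [[0,0,0],[0,11,-22],0]

```text
clock: 70.3
tcp_pos: [0.5041, -0.1447, 0.2349]
orientation: [0.004, 0.056, 0.998, -0.001]
wrist_force: [1.4, -0.3, -0.7]
finger_gap: 0.0853
grip_force: 0.0
```

Run:
```python
from h import *
np.set_printoptions(precision=4,suppress=True)
im,d=env.read_camera('side'); np.savez('pics/s20.npz',im=im,d=d); top=scan(im,d)
for n,a in dict(A=(.6215,-.251,.03,.02,.1),B=(.555,-.2515,.03,.02,.1),C=(.49,-.251,.03,.02,.1),knob=(.645,-.071,.02,.24,.285),pin=(.473,-.087,.009,.03,.1)).items(): print(n,top(*a))
for b in bands(im): print(b[0],b[2])
it,d=env.read_camera('top'); m=(it.min(2)>115).astype(np.uint8); m[:,:326]=0;m[:,362:]=0;m[:155]=0;m[220:]=0
n,l,s,c=cv2.connectedComponentsWithStats(m)
for i in range(1,n):
    if s[i][4]>30: print('board lid',s[i],plane('top',*c[i],.062))
print([r[1:] for r in lids(it)])
hsv=cv2.cvtColor(it,cv2.COLOR_RGB2HSV); h0=cv2.cvtColor(np.load('pics/top0.npz')['im'],cv2.COLOR_RGB2HSV)
for h in(h0,hsv):
    m=cv2.inRange(h,(22,70,150),(36,255,255))[205:230,270:320]; q=np.argwhere(m); print('bar',q.mean(0),len(q))
```

```text
A (np.float64(0.0656763161440227), np.float64(0.06249327968598739), array([ 0.6141, -0.2584,  0.0539]), np.int64(542))
B (np.float64(0.06606090987720603), np.float64(0.06229035691362448), array([ 0.55  , -0.2571,  0.0531]), np.int64(574))
C (np.float64(0.06792788086142687), np.float64(0.062381350166960246), array([ 0.486 , -0.2573,  0.0529]), np.int64(584))
knob (np.float64(0.2777909929150295), np.float64(0.272397420552297), array([ 0.6414, -0.0749,  0.2641]), np.int64(141))
pin (np.float64(0.06431180506851186), np.float64(0.06055992903321224), array([ 0.4739, -0.0899,  0.053 ]), np.int64(39))
board lid [326 155  36  24 167] [ 0.6536 -0.259   0.062 ]
board lid [340 163  14  12 101] [ 0.6241 -0.2547  0.062 ]
board lid [ 327  174   35   46 1028] [ 0.5047 -0.2535  0.062 ]
board lid [357 209   5  11  31] [ 0.4459 -0.304   0.062 ]
[]
bar [13.6857 24.3857] 70
bar [13.4844 25.    ] 64
```

```bash
python3 -c "
from workcell import env
print(env.hand_in())"
```

```text
the job is handed in; nothing more can be done
None
```

Job handed in at about 70 s: slide at the narrow nest with the pin home in the other hole, and all three small tins closed with the press and upright on the board; the bar was left where it lay, the lever is up, and the second press needed a regrip after the fingers slipped off the knob.

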